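Two potting kits for the balcony

ROBOT

A 6-joint arm with a two-finger parallel gripper is mounted at the origin on the work surface. World frame = base frame: x ahead of the robot, y to its left, z up, the work surface at z = 0. Lengths are in m, angles in rad, forces in N, time in s.
With the tool pointing down it reaches from about 0.25 to 0.775 m from the base axis. Payload 4 kg.
Tool frame: the origin (TCP) lies midway between the tips of the shut fingers; the grasp point (between the pads) lies 19 mm behind it; z points along the fingers, y is the line along which they close (so a half turn about z gives the same grasp; the last joint's range is limited). The gripper opens to 85 mm and grips with 20 to 120 N. Pads are 22 mm wide; open, the fingers measure 114 mm over their backs; the gripper's body (76 mm by 85 mm) begins 54 mm behind the grasp point. The pads swing forward as they close: fully open they stand 13 mm farther back than shut.
Start: joints at [1.135, 0.087, 1.371, -0, 1.684, -0.103], TCP at [0.18, 0.52, 0.192] pointing down, gripper open.
Joint ranges: [-3.1, 3.1], [-0.76, 2.03], [0.27, 2.55], [-1.08, 4.22], [0.17, 2.65], [-2.57, 2.57]. Speed limits (rad/s): [2.79, 2.79, 3.14, 3.14, 3.14, 3.14].

INTERFACE

Orientations are given as a unit quaternion [x, y, z, w].
In Python, from station import manip gives the robot as it stands.
- The arm moves only by the tool servo_tool, never from a script. Its argument "moves" is a list that holds one entry, the list of rows, each a list of 5 numbers: the opening, from -1 (shut) to 1 (fully open), then the shift along the tool's x, y, z in mm, then the turn about the tool's z in degrees. A call has 1 to 5 rows; each row shifts and turns the commanded pose from where the row before left it, along the tool's axes as they then stand; what a row does not reach is not made up. A row lasts 1/8 s, in which the tool goes at most 62.5 mm and 10.7 degrees, less where a joint would pass 70% of its speed; a pose out of reach is approached as far as the arm can. A call is refused whole if a number of a shift passes 62.5 or a number of a turn 10.7, either way. A call with a gripper value outside its range is refused whole. The fingers move at their own pace and stop on an object; the grip force is fixed at half the most. Time passes only in rows, so rows that do not move let the fingers close. It gives the time, the measured TCP pose, the force, the opening and the grip force at its end, in the units of the state.
- manip.get_obs(): the state, without advancing time (a new reading comes with each control period).
- manip.snapshot(name): name is "side" or "top"; returns a dict with "image" (384x512x3 uint8, red, green, blue), "camera_matrix" (3x3 intrinsics, pixels), "eye" and "orientation" of the camera in the world. Camera axes: x right, y up, looking along -z (the intrinsics and any distortion apply to the point x, -y, -z); pixel columns grow to the right and rows downward; lengths in m; the calibration is good to about 2 mm. A picture is of the moment at which its call begins. There is no depth.
- manip.close_job(): hands the job in; it is judged then, once.
The state is a dict: "clock": time; "joint_pos": joint angles; "qvel": joint speeds; "joint_torque": joint torques, N m; "tool_pos": TCP position; "tool_rot": TCP orientation; "force": force on the tool from outside, world axes, zero at the start; "moment": the same for the moment, N m; "width": finger opening in m; "finger_force": force on a finger pad.
Only numpy, scipy, OpenCV 4.12 (cv2) and the standard library are available. Lean on these libraries where they do the work, as an engineer would, in place of code of your own. Each camera call takes 0.05 s, during which the arm holds its last target. There are 200 camera calls.

TASK

Make up two potting kits. In the blue tray, stand the plain terracotta pot in the square bay and pack the two pot feet in the wide bay, interlocked with their ends level: the zinc one open side up on the tray floor, the copper one open side down over it, so that one flange of each hangs in the other's trough; in the yellow tray, stand the white pot in the square bay and lay the steel scoop flat in the wide bay, hollow side up. Leave the green pot on the turntable where it is.

Things in the scene. Friction and masses are not known exactly. Their poses are not given: they have to be found in the camera images.
- pot_clay: Plain orange-brown terracotta pot, empty, 60 mm high: foot 42 mm across, widening to 52 mm, upright collar 62 mm across over the top 18 mm. Origin at the centre of its underside, z up. Starts on the fixed grey-green turntable (210 mm across, top 25 mm above the table) with two others, each 66 mm from its centre, 120 degrees apart, in any order.
- pot_white: White glazed pot, empty, 60 mm high: foot 42 mm across, widening to 52 mm, upright collar 62 mm across over the top 18 mm. Origin at the centre of its underside, z up. Starts on the turntable like the terracotta one.
- pot_green: Green glazed pot, empty, 60 mm high: foot 42 mm across, widening to 52 mm, upright collar 62 mm across over the top 18 mm. Origin at the centre of its underside, z up. Starts on the turntable like the terracotta one, and stays there.
- foot_zinc: Silver-grey zinc U-shaped pot foot: channel 60 mm long (local x), 50 mm wide (y), 24 mm high, all walls 4 mm thick, 70 g. Lies open side up on the table at the start: the web is at the bottom. Origin at the centre of its underside (the web's underside), z up.
- foot_copper: Copper-coloured U-shaped pot foot: channel 60 mm long (local x), 50 mm wide (y), 24 mm high, all walls 4 mm thick, 70 g. Starts open side down, web on top. Origin midway between the flanges at the level of their lower edges, z up. Interlocked, its flange stands on the zinc one's web: its origin is 4 mm above the zinc one's, and sideways (y) offsets of 6 to 21 mm, either way, sit level.
- scoop: Small stainless scoop, 140 mm long, 110 g, lying flat on the table, hollow side up. Origin on its underside where handle and blade meet, z up; the handle is a bar 18 mm wide and 16 mm high from local x = -78 mm to 0, the blade a trough 44 mm wide and 22 mm high from 0 to +62 mm. The centre of mass lies near x = -12 mm.
- tray_blue: Blue tray fixed to the table, 190 x 220 mm (local x by y), 12 mm high; floor and walls 4 mm thick. Origin at the centre of its underside, z up. Square pot bay 70 x 70 mm inside, centred at local (0, +71 mm), a small slot either side of it; wide bay 182 mm along x by 138 mm along y, centred at local (0, -37 mm).
- tray_yellow: Yellow tray fixed to the table, 190 x 220 mm (local x by y), 12 mm high; floor and walls 4 mm thick. Origin at the centre of its underside, z up. Square pot bay 70 x 70 mm inside, centred at local (0, +71 mm), a small slot either side of it; wide bay 182 mm along x by 138 mm along y, centred at local (0, -37 mm).
Things that resemble listed ones, but are neither listed nor needed, are in the scene too. What is shaped like the scoop but purple or red is not meant.

How it is judged:
At the end, for the whole second after the job is handed in: Clay and white pots upright within 16 mm of their bay centres; zinc foot flat in the blue wide bay, copper foot down on it within 3.5 mm, ends level within 15 mm, parallel within 0.2 rad; scoop flat in the yellow wide bay; green pot within 20 mm of its start; all at rest (x of pot_clay in the frame of tray_blue between -0.016 and 0.016 m and y of pot_clay in the frame of tray_blue between 0.055 and 0.087 m and z of pot_clay in the frame of tray_blue between 0.002 and 0.0075 m and angle between each of pot_clay, pot_white's own z axis and vertical below 0.08 rad and x of pot_white in the frame of tray_yellow between -0.016 and 0.016 m and y of pot_white in the frame of tray_yellow between 0.055 and 0.087 m and z of pot_white in the frame of tray_yellow between 0.002 and 0.0075 m and x of foot_zinc in the frame of tray_blue between -0.07 and 0.07 m and y of foot_zinc in the frame of tray_blue between -0.09 and 0.016 m and z of foot_zinc in the frame of tray_blue between 0.002 and 0.0065 m and angle between foot_zinc's own z axis and vertical below 0.05 rad and x of foot_copper in the frame of foot_zinc between -0.015 and 0.015 m and y of foot_copper in the frame of foot_zinc between -0.044 and 0.044 m and z of foot_copper in the frame of foot_zinc between -0.001 and 0.0075 m and angle between the x axis of foot_copper and the x axis of foot_zinc, either way round below 0.2 rad and angle between foot_copper's own z axis and vertical below 0.13 rad and x of scoop in the frame of tray_yellow between -0.085 and 0.085 m and y of scoop in the frame of tray_yellow between -0.104 and 0.03 m and z of scoop in the frame of tray_yellow between 0.002 and 0.0065 m and angle between scoop's own z axis and vertical below 0.04 rad and distance of pot_green from where it was at the start of the episode below 0.02 m and angle between pot_green's own z axis and vertical below 0.1 rad and linear speed of each of pot_clay, pot_white, foot_zinc, foot_copper, scoop below 0.02 m/s); the robot touches nothing.
It also fails if it takes over 141 s, if anything falls off the work surface, if the arm or the gripper's body presses on something with over 40 N, if the wrist force passes 120 N, or if a joint passes its speed limit or range.

## Working session

There is one attempt and no reset: what is moved stays moved. The work goes in short steps, Python scripts to look and compute and a tool call to move; the robot and the scene stay as the last step left them, time stands still between calls to the robot, and variables do not carry over. Pictures are saved under pics/ and viewed, at most 14 in all, crops included, and the job is handed in when it is done.

Besides the shell and the picture viewer there is one more tool, called after "Emit:" as a command line: name --argument value ..., lists and objects as JSON in quotes. servo_tool: Moves the arm, as the interface text tells. Its arguments: {"type":"object","properties":{"moves":{"type":"array","items":{"type":"array","items":{"type":"array","items":{"type":"number"}}}}},"required":["moves"]}

```bash
ls; mkdir -p pics
cat > h.py <<'E'
import numpy as np, cv2
from scipy.spatial.transform import Rotation as R
from station import manip
def snap(n):
    return manip.snapshot(n)
def ray(s,u,v):
    K=np.array(s["camera_matrix"]); p=np.linalg.inv(K)@np.array([u,v,1.])
    d=R.from_quat(s["orientation"]).apply([p[0],-p[1],-p[2]])
    return np.array(s["eye"]),d
def onz(s,u,v,z):
    e,d=ray(s,u,v); return e+d*(z-e[2])/d[2]
def proj(s,P):
    q=R.from_quat(s["orientation"]).inv().apply(np.array(P)-np.array(s["eye"]))
    k=np.array(s["camera_matrix"])@np.array([q[0],-q[1],-q[2]]); return k[:2]/k[2]
def tri(s1,p1,s2,p2):
    e1,d1=ray(s1,*p1); e2,d2=ray(s2,*p2)
    t=np.linalg.lstsq(np.c_[d1,-d2],e2-e1,rcond=None)[0]
    a,b=e1+t[0]*d1,e2+t[1]*d2; return (a+b)/2,np.linalg.norm(a-b)
def save(s,n,crop=None,k=1):
    im=s["image"][...,::-1]
    if crop: x0,y0,x1,y1=crop; im=im[y0:y1,x0:x1]
    im=cv2.resize(im,None,fx=k,fy=k,interpolation=cv2.INTER_CUBIC); cv2.imwrite("pics/"+n,im)
E
python3 - <<'E'
from h import *
import pickle
a,b=snap("top"),snap("side")
pickle.dump((a,b),open("s0.pkl","wb"))
for s,n in((a,"top0.png"),(b,"side0.png")):
    save(s,n,k=1.5); print({k:np.round(v,3).tolist() if not isinstance(v,str) else v for k,v in s.items() if k!="image"})
print(manip.get_obs())
E
```

```text
pics
{'camera_matrix': [[433.255, 0.0, 246.534], [0.0, 433.255, 181.467], [0.0, 0.0, 1.0]], 'eye': [0.359, 0.218, 1.554], 'orientation': [-0.016, 0.023, 0.708, -0.706]}
{'camera_matrix': [[363.618, 0.0, 254.518], [0.0, 363.618, 190.687], [0.0, 0.0, 1.0]], 'eye': [0.174, -0.737, 0.722], 'orientation': [0.456, -0.064, -0.12, 0.88]}
{'clock': 0.1, 'joint_pos': array([ 1.13490957e+00,  8.79035774e-02,  1.37209943e+00,  2.12452553e-05,
        1.68361123e+00, -1.03089204e-01]), 'qvel': array([ 0.00021074, -0.00046232, -0.00316583, -0.00123182, -0.00094192,
       -0.00083983]), 'joint_torque': array([ 1.83635864e-03, -3.53015757e+01, -3.14217031e+01, -2.26833454e-04,
        7.95822765e-03, -3.65076050e-05]), 'tool_pos': array([0.17944762, 0.51934805, 0.19134584]), 'tool_rot': array([ 1.65630695e-01,  9.86187331e-01, -9.71499429e-04, -2.79286496e-04]), 'force': array([ 1.28477774, -0.57501483,  0.39319656]), 'moment': array([ 0.08572818, -0.00144916, -0.05480801]), 'finger_force': 0.0, 'width': 0.0854784029734144}
```

View pics/top0.png

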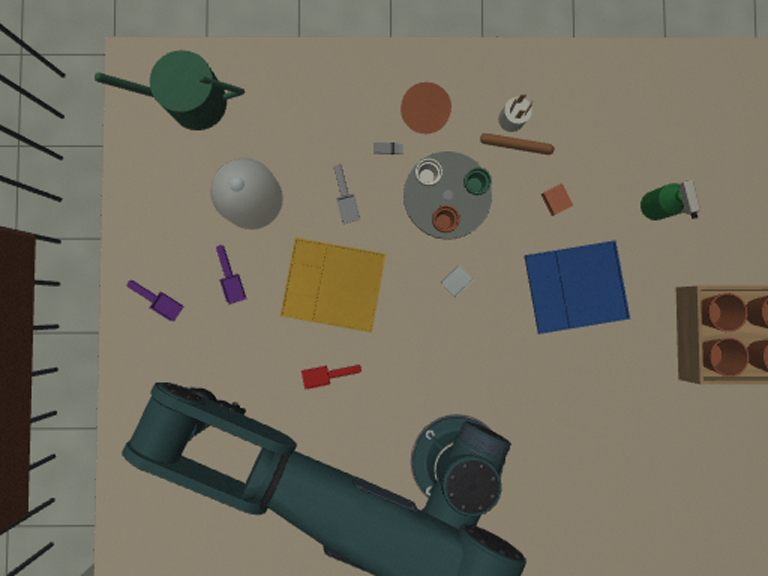

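View pics/side0.png

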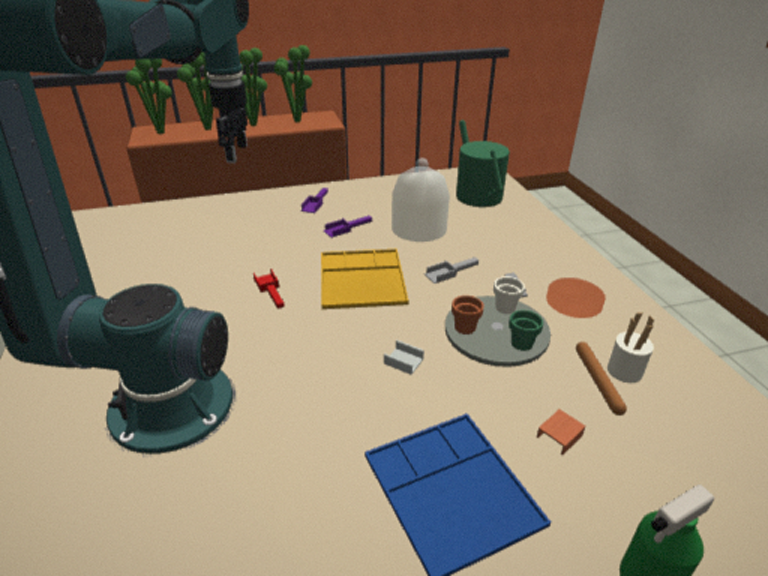

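Top view (1.5× pixels): the turntable is at (447,195), with the white pot (429,172), green pot (478,181) and clay pot (445,218). The zinc foot is at (456,281), the copper foot at (557,199) and the grey scoop at (346,195). The yellow tray is at (333,285) and the blue tray at (578,287). Lookalikes are the purple and red scoops, the crate pots at (725,312) and the grey clip at (388,148).

```bash
cat > seg.py <<'E'
from h import *
def mask(s,kind,roi):
    im=s["image"]; h,sv,v=cv2.split(cv2.cvtColor(im,cv2.COLOR_RGB2HSV)); h=h.astype(int)
    m={"blue":(h>100)&(h<130)&(sv>120),"yellow":(h>17)&(h<30)&(sv>150),
       "orange":((h<13)|(h>172))&(sv>110),"green":(h>60)&(h<95)&(sv>70),
       "grey":(sv<45)&(v>60),"white":(sv<60)&(v>150)}[kind]
    z=np.zeros(m.shape,np.uint8); x0,y0,x1,y1=roi; z[y0:y1,x0:x1]=m[y0:y1,x0:x1]
    return z
def blob(s,kind,roi):
    c,_=cv2.findContours(mask(s,kind,roi),cv2.RETR_EXTERNAL,cv2.CHAIN_APPROX_NONE)
    return max(c,key=cv2.contourArea)
def quad(c):
    h=cv2.convexHull(c)
    for e in np.arange(1,20,.5):
        q=cv2.approxPolyDP(h,e,True)
        if len(q)<=4: break
    return q[:,0]
E
python3 - <<'E'
from seg import *; import pickle
a,b=pickle.load(open("s0.pkl","rb"))
rois={"blue":("blue",(340,150,430,230),(235,270,375,384)),"yellow":("yellow",(180,150,265,230),(205,160,280,210)),
"zinc":("grey",(290,172,320,202),(250,222,290,255)),"copper":("orange",(358,118,386,148),(350,265,400,308)),
"scoop":("grey",(218,106,242,152),(280,168,322,192)),"clay":("orange",(284,132,312,158),(298,192,326,226)),
"white":("white",(272,102,298,126),(326,178,352,212)),"green":("green",(306,108,332,134),(336,202,366,236)),"table":("grey",(265,98,330,162),(294,195,370,244))}
vis=[s["image"][...,::-1].copy() for s in(a,b)]
for n,(k,r1,r2) in rois.items():
    for i,(s,r) in enumerate(((a,r1),(b,r2))):
        try:c=blob(s,k,r)
        except Exception as e: print(n,i,"none");continue
        cv2.drawContours(vis[i],[c],-1,(255,0,255) if n!="table" else (0,255,255),1)
        (u,v),wh,an=cv2.minAreaRect(c); m=cv2.moments(c)
        print(n,"ts"[i],"area",m["m00"],"cen",np.round([m["m10"]/m["m00"],m["m01"]/m["m00"]],1),"rect",np.round([u,v,*wh,an],1),"quad",quad(c).tolist())
        if i==0: print("   world@.02",np.round(onz(s,u,v,.02),3))
A=cv2.resize(vis[0][90:235,175:435],None,fx=3,fy=3); B=cv2.resize(vis[1][155:384,200:420],None,fx=2.4,fy=2.4)
cv2.imwrite("pics/c1.png",A); cv2.imwrite("pics/c2.png",B)
E
```

```text
blue t area 3106.0 cen [384.4 191. ] rect [384.5 190.9  52.6  61.8  80.5] quad [[409, 161], [419, 211], [359, 221], [350, 170]]
   world@.02 [ 0.41  -0.288  0.02 ]
blue s area 7304.0 cen [302.6 330. ] rect [304.7 325.7  99.6  87.2  62. ] quad [[311, 277], [366, 348], [286, 383], [244, 302]]
yellow t area 3127.5 cen [221.7 189.5] rect [221.7 189.4  61.4  53.   10.3] quad [[197, 159], [256, 169], [247, 220], [187, 210]]
   world@.02 [0.416 0.29  0.02 ]
yellow s area 1880.0 cen [241.1 185.8] rect [241.8 185.3  36.8  57.1  87.1] quad [[264, 166], [270, 202], [215, 204], [214, 169]]
zinc t area 250.5 cen [304.4 187.1] rect [304.5 187.   14.8  17.7  45. ] quad [[316, 186], [305, 197], [294, 189], [306, 176]]
   world@.02 [ 0.424 -0.003  0.02 ]
zinc s area 347.0 cen [269.5 238. ] rect [268.6 237.3  25.1  18.4  21.8] quad [[264, 226], [282, 234], [274, 249], [256, 242]]
copper t area 221.0 cen [371.  132.7] rect [370.9 132.8  15.7  15.2  63.4] quad [[374, 123], [381, 136], [368, 142], [361, 129]]
   world@.02 [ 0.618 -0.243  0.02 ]
copper s area 424.5 cen [374.9 285.7] rect [373.8 286.6  25.
[... 810 characters left out ...]
 s area 150.5 cen [339.6 187.5] rect [339.3 188.6  14.3  20.4  78.7] quad [[350, 190], [335, 194], [329, 184], [342, 181]]
green t area 221.0 cen [318.  120.3] rect [318.  120.5  17.   16.   90. ] quad [[323, 113], [326, 124], [313, 128], [310, 117]]
   world@.02 [ 0.662 -0.054  0.02 ]
green s area 397.0 cen [349.6 218.7] rect [350.5 219.5  25.   21.   90. ] quad [[352, 207], [361, 217], [345, 232], [340, 211]]
table t area 2402.5 cen [295.8 130.7] rect [298. 130.  58.  58.  90.] quad [[305, 101], [326, 139], [290, 158], [270, 120]]
   world@.02 [0.628 0.018 0.02 ]
table s area 2046.0 cen [335.8 220.5] rect [331.5 218.5  47.   69.   90. ] quad [[366, 220], [328, 241], [297, 212], [350, 195]]
```

View pics/c1.png

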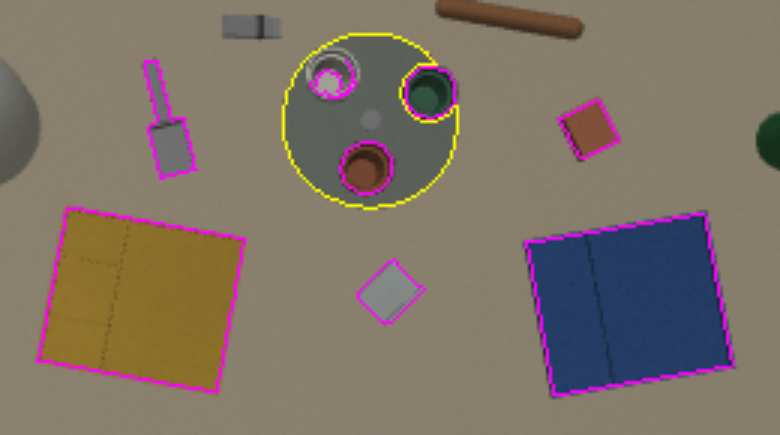

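View pics/c2.png

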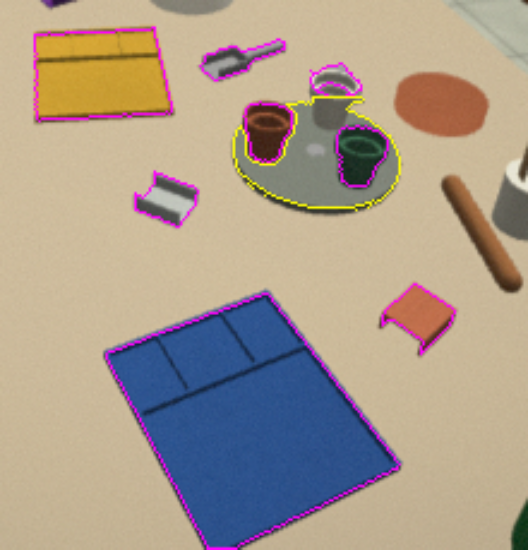

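The crops confirm the objects. The clay, white and green pots stand on the turntable. Zinc is the open-up silver U (top px 304,187) and copper is the open-down U (371,133). The stainless scoop is the grey one (230,131). The grey item at (259,99) is a clip without a scoop blade, so it isn't meant. Next I need heights and poses.

Run:
```python
from seg import *; import pickle
a,b=pickle.load(open("s0.pkl","rb"))
P=lambda x:np.round(x,4).tolist()
# trays: fitted quad corners, both views
def lines(c):
    q=quad(c).astype(float); pts=c[:,0].astype(float); L=[]
    for i in range(4):
        p,r=q[i],q[(i+1)%4]; d=(r-p)/np.linalg.norm(r-p); t=(pts-p)@d/np.linalg.norm(r-p)
        n=abs((pts-p)@np.array([-d[1],d[0]])); s=pts[(t>.1)&(t<.9)&(n<2.2)].astype(np.float32)
        vx,vy,x,y=cv2.fitLine(s,cv2.DIST_HUBER,0,.01,.01).ravel(); L.append(np.cross([x,y,1],[x+vx,y+vy,1]))
    o=[]
    for i in range(4):
        z=np.cross(L[i-1],L[i]); o.append(z[:2]/z[2])
    return np.array(o)
for n,k,r1,r2 in(("blue","blue",(340,150,430,230),(235,270,375,384)),("yellow","yellow",(180,150,265,230),(205,160,280,210)),("zinc","grey",(290,172,320,202),None),("copper","orange",(358,118,386,148),(350,265,400,308))):
    A=lines(blob(a,k,r1)); z=.012 if r2 and n!="copper" else .024
    W=np.array([onz(a,*p,z) for p in A])
    print(n,"px",P(A.round(1)),"W",P(W[:,:2].round(3)),"cen",P(W.mean(0)),"sides",[round(float(np.linalg.norm(W[i]-W[i-1])),3) for i in range(4)],"dirs",[round(float(np.degrees(np.arctan2(*(W[i]-W[i-1])[1::-1]))),1) for i in range(4)])
    if n in("blue","yellow"):
        B=lines(blob(b,k,r2))
        for p in A:
            best=min((tri(a,p,b,q)[::-1] for q in B),key=lambda t:t[0]); print("   tri",round(best[0],4),P(best[1]))
print("zinc tri",[P(tri(a,p,b,q)[0]) for p,q in(((306,176),(264.5,227.5)),((316,186),(282.5,234)),((305,197),(275,248.5)),((294,189),(256.3,236.5)))])
cs=[(200+x/2.4,155+y/2.4) for x,y in((380,318),(415,285),(455,315),(420,343))]
W=[onz(b,*p,.024) for p in cs]; print("copper side corners@.024",P(W)); print("proj to top",[P(proj(a,w)) for w in W])
for n,k,r1,r2 in(("clay","orange",(284,132,312,158),(298,192,326,226)),("green","green",(306,108,332,134),(336,202,366,236))):
    c=blob(a,k,r1); (u,v),r=cv2.minEnclosingCircle(c); e=cv2.fitEllipse(cv2.convexHull(c)); w=onz(a,*e[0],.08)
    q=proj(b,[*onz(a,*e[0],.085)[:2],.085]); c2=blob(b,k,r2)
    x,y,ww,hh=cv2.boundingRect(c2)
    print(n,P((u,v,r)),e,"W",P(w),"side bbox",(x,y,ww,hh),"pred rim centre side",P(q), "tri", P(tri(a,e[0],b,(x+ww/2-.5,y+8))[0]))
g=cv2.cvtColor(a["image"],cv2.COLOR_RGB2GRAY)
c=blob(a,"grey",(262,96,332,164)); h=cv2.convexHull(c); e=cv2.fitEllipse(h); print("turntable",e,P(onz(a,*e[0],.025)))
cir=cv2.HoughCircles(cv2.resize(g[100:130,270:302],None,fx=8,fy=8,interpolation=cv2.INTER_CUBIC),cv2.HOUGH_GRADIENT,1,200,param1=100,param2=20,minRadius=60,maxRadius=80)
if cir is not None:
    x,y,r=cir[0][0]; u,v=270+x/8-.44,100+y/8-.44; print("white",u,v,r/8,P(onz(a,u,v,.08)))
c=blob(a,"grey",(218,106,242,152)); pts=c[:,0]
print("scoop",P(onz(a,224.5,109.8,.016)),"handle end; blade end", P(onz(a,*(np.array([240,146])+[228,149])/2,.022)))
hd=pts[pts[:,1]<128].astype(np.float32); l=cv2.fitLine(hd,2,0,.01,.01).ravel(); al=cv2.fitLine(pts.astype(np.float32),2,0,.01,.01).ravel();print(l,al)
```

```text
blue px [[409.4, 160.8], [418.8, 211.6], [359.3, 221.3], [350.2, 170.4]] W [[0.518, -0.382], [0.336, -0.411], [0.302, -0.198], [0.484, -0.168]] cen [0.4098, -0.29, 0.012] sides [0.216, 0.184, 0.216, 0.184] dirs [-80.9, -170.9, 98.9, 9.3]
   tri 0.003 [0.5194, -0.3837, 0.0098]
   tri 0.0008 [0.3354, -0.412, 0.0098]
   tri 0.0018 [0.3012, -0.1985, 0.0095]
   tri 0.0014 [0.4845, -0.1692, 0.0099]
yellow px [[197.0, 158.6], [256.0, 169.2], [246.8, 220.4], [187.3, 209.6]] W [[0.527, 0.379], [0.488, 0.168], [0.306, 0.202], [0.345, 0.413]] cen [0.4168, 0.2906, 0.012] sides [0.185, 0.214, 0.185, 0.214] dirs [-10.4, -100.4, 169.6, 79.6]
   tri 0.0017 [0.5266, 0.3799, 0.0082]
   tri 0.0008 [0.4894, 0.1681, 0.0046]
   tri 0.0007 [0.3065, 0.2018, 0.0035]
   tri 0.0024 [0.344, 0.4137, 0.0057]
zinc px [[315.7, 186.3], [303.7, 198.3], [292.9, 188.1], [304.9, 176.1]] W [[0.426, -0.042], [0.384, 0.001], [0.42, 0.039], [0.463, -0.004]] cen [0.4233, -0.0018, 0.024] sides [0.052, 0.06, 0.052, 0.06] dirs [-133.5, 134.6, 46.5, -45.3]
copper px [[374.0, 122.8], [380.9, 136.2], [368.1, 142.8], [360.9, 129.2]
[... 700 characters left out ...]
 26) pred rim centre side [311.2177, 202.4368] tri [0.5642, 0.0304, 0.0762]
green [318.0, 120.5, 9.014] ((317.93023681640625, 120.37691497802734), (17.37234115600586, 17.739179611206055), 45.970027923583984) W [0.6509, -0.043, 0.08] side bbox (340, 207, 22, 26) pred rim centre side [350.1059, 212.7072] tri [0.6516, -0.0436, 0.0775]
turntable ((297.9269104003906, 129.70086669921875), (58.80765914916992, 59.114593505859375), 110.53562927246094) [0.6283, 0.019, 0.025]
white 285.4975 113.7475 8.75 [0.674, 0.0685, 0.08]
scoop [0.7022, 0.2808, 0.016] handle end; blade end [0.5653, 0.2468, 0.022]
[  0.2650106   0.9642455 226.5641    117.84615  ] [  0.24474272   0.96958804 229.74226    130.35051   ]
```

```bash
cat > go.py <<'E'
import sys
from h import *
# usage: go.py x y z yaw  -> turn first, then shift in turned tool frame
def go(x,y,z,yaw):
    o=manip.get_obs(); Rm=R.from_quat(o["tool_rot"]); ty=Rm.apply([0,1,0]); cy=np.degrees(np.arctan2(ty[1],ty[0]))
    turn=-((yaw-cy+180)%360-180)
    d=(Rm*R.from_euler("z",turn,degrees=True)).inv().apply(np.array([x,y,z])-o["tool_pos"])*1000
    print("t",round(o["clock"],2),"pos",np.round(o["tool_pos"],4),"yaw",round(cy,1),"turn",round(turn,1),"shift",np.round(d,1),"w",round(o["width"],4),"F",np.round(o["force"],1))
go(*map(float,sys.argv[1:5]))
E
python3 go.py .648 .2675 .12 104.5
```

```text
t 0.1 pos [0.1794 0.5193 0.1913] yaw 70.9 turn -33.6 shift [-390.7 -361.    71.4] w 0.0855 F [ 1.3 -0.6  0.4]
```

Emit:
servo_tool --moves '[[[1,0,0,0,-8.4],[1,0,0,0,-8.4],[1,0,0,0,-8.4],[1,0,0,0,-8.4],[1,-30,-28,0,0]]]'

```text
clock: 0.72
tool_pos: [0.2143, 0.5007, 0.1916]
tool_rot: [-0.129, 0.992, -0.0, -0.001]
force: [0.1, -0.8, 0.4]
width: 0.0853
finger_force: 0.0
```

Emit:
servo_tool --moves '[[[1,-36,-33,0,0],[1,-36,-33,0,0],[1,-36,-33,0,0],[1,-36,-33,0,0],[1,-36,-33,0,0]]]'

```text
clock: 1.35
tool_pos: [0.4324, 0.3847, 0.1918]
tool_rot: [-0.126, 0.992, -0.0, -0.0]
force: [0.6, 1.7, 0.0]
width: 0.0852
finger_force: 0.0
```

Emit:
servo_tool --moves '[[[1,-36,-33,10,0],[1,-36,-33,10,0],[1,-36,-33,10,0],[1,-36,-33,10,0],[1,-34,-36,10,0]]]'

```text
clock: 1.98
tool_pos: [0.6468, 0.267, 0.1411]
tool_rot: [-0.127, 0.992, 0.0, -0.001]
force: [0.4, 0.4, 0.8]
width: 0.0853
finger_force: 0.0
```

```bash
python3 go.py .648 .2675 .003 104.5
```

```text
t 1.98 pos [0.6468 0.267  0.1411] yaw 104.5 turn 0.0 shift [ -1.5   0.2 138.1] w 0.0853 F [0.4 0.4 0.8]
```

Emit:
servo_tool --moves '[[[1,-1.5,0,35,0],[1,0,0,35,0],[1,0,0,35,0],[1,0,0,20,0],[1,0,0,12,0]]]'

```text
clock: 2.6
tool_pos: [0.6468, 0.268, 0.0039]
tool_rot: [-0.127, 0.992, -0.0, -0.001]
force: [-0.1, -1.1, 0.1]
width: 0.0854
finger_force: 0.0
```

Emit:
servo_tool --moves '[[[-1,0,0,0,0],[-1,0,0,0,0],[-1,0,0,0,0],[-1,0,0,0,0],[-1,0,0,0,0]]]'

```text
clock: 3.22
tool_pos: [0.6475, 0.2682, 0.0059]
tool_rot: [-0.126, 0.992, 0.0, 0.0]
force: [0.2, 0.5, -0.4]
width: 0.0002
finger_force: 0.0
```

Emit:
servo_tool --moves '[[[-1,0,0,0,0],[-1,0,0,0,0],[-1,0,0,0,0]]]'

```text
clock: 3.6
tool_pos: [0.6473, 0.2681, 0.0054]
tool_rot: [-0.126, 0.992, 0.0, -0.0]
force: [-0.3, -0.4, -0.4]
width: -0.0003
finger_force: 0.0
```

Emit:
servo_tool --moves '[[[-1,0,0,-10,0],[-1,0,0,-20,0],[-1,0,0,-30,0],[-1,0,0,-30,0],[-1,0,0,0,0]]]'

```text
clock: 4.22
tool_pos: [0.6501, 0.2691, 0.1018]
tool_rot: [-0.126, 0.992, 0.001, 0.005]
force: [0.1, -0.8, -0.2]
width: 0.0001
finger_force: 0.0
```

Run:
```python
from h import *
s=snap("side"); save(s,"scoop.png",(240,120,360,220),5)
```

```text
(no output)
```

View pics/scoop.png

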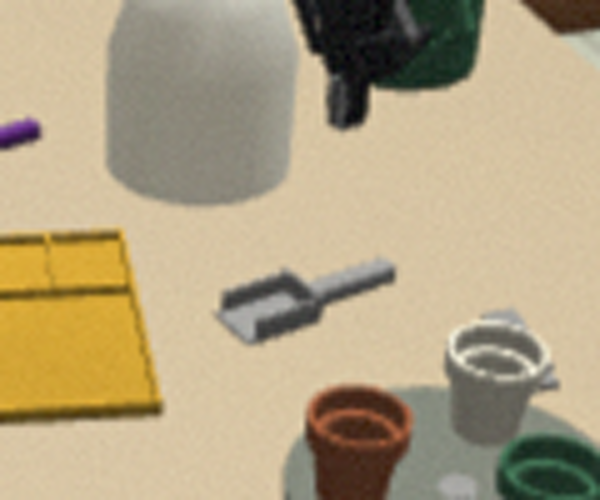

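The fingers shut on nothing. The scoop hasn't moved (crop px 305,300), and the gripper tips are at about (345,120). I'll check the calibration against the arm.

Run:
```python
from h import *
s=snap("side"); t=snap("top"); o=manip.get_obs()
print(o["tool_pos"],"side",proj(s,o["tool_pos"]),"top",proj(t,o["tool_pos"]))
for p in([.648,.2675,.016],[.6265,.262,.016]): print(proj(s,p),proj(t,p))
P=lambda x:np.round(x,4).tolist()
for n,a,b in(("handle end",(224.5,109.8),(318.3,173.5)),("joint",(227.5,129.5),(303,180)),("blade L",(228,149),(283.5,182.5)),("blade R",(240,146),(290.5,187.8))):
    print(n,P(tri(t,a,s,b)), "s@.016",P(onz(s,*b,.016)))
save(t,"tt.png",(180,60,330,200),4)
```

```text
[0.6468341  0.26796393 0.09475741] side [306.90667784 156.53686862] top [227.34080018 120.78638586]
[305.36239178 175.72703859] [228.22591207 124.76295815]
[300.31724744 177.40746165] [229.7661251  130.71850086]Traceback (most recent call last):
  File "<stdin>", line 7, in <module>
  File "<stdin>", line 5, in <lambda>
    return _wrapfunc(a, 'round', decimals=decimals, out=out)
    return _wrapit(obj, method, *args, **kwds)
    conv = _array_converter(obj)
ValueError: setting an array element with a sequence. The requested array has an inhomogeneous shape after 1 dimensions. The detected shape was (2,) + inhomogeneous part.
```

Run:
```python
from h import *
s=snap("side"); t=snap("top"); o=manip.get_obs()
print(o["tool_pos"],"side",proj(s,o["tool_pos"]),"top",proj(t,o["tool_pos"]))
for n,a,b in(("handle end",(224.5,109.8),(318.3,173.5)),("joint",(227.5,129.5),(303,180)),("bladeL",(228,149),(283.5,182.5)),("bladeR",(240,146),(290.5,187.8))):
    print(n,np.round(tri(t,a,s,b)[0],4), "s@.016",np.round(onz(s,*b,.016),4))
A=cv2.resize(t["image"][70:190,170:330],None,fx=3.75,fy=3.75); B=cv2.resize(s["image"][110:210,260:360],None,fx=4,fy=4)
for im,sc,o2,S in((A,3.75,(170,70),t),(B,4,(260,110),s)):
    u,v=proj(S,o["tool_pos"]); cv2.drawMarker(im,(int((u-o2[0])*sc),int((v-o2[1])*sc)),(255,0,255),0,12,1)
im=np.zeros((450,800,3),np.uint8); A=A[:450,:400]; im[:A.shape[0],:400]=A; im[:400,400:]=B
cv2.imwrite("pics/tt.png",im[...,::-1])
```

```text
[0.64627233 0.26774962 0.09338121] side [306.74491635 156.93513767] top [227.41776917 121.02901782]
handle end [0.7045 0.281  0.0075] s@.016 [0.6988 0.2689 0.016 ]
joint [ 0.6375  0.2696 -0.0022] s@.016 [0.6294 0.2439 0.016 ]
bladeL [0.5644 0.2683 0.001 ] s@.016 [0.558  0.2472 0.016 ]
bladeR [0.5746 0.225  0.0051] s@.016 [0.5702 0.2102 0.016 ]
```

View pics/tt.png

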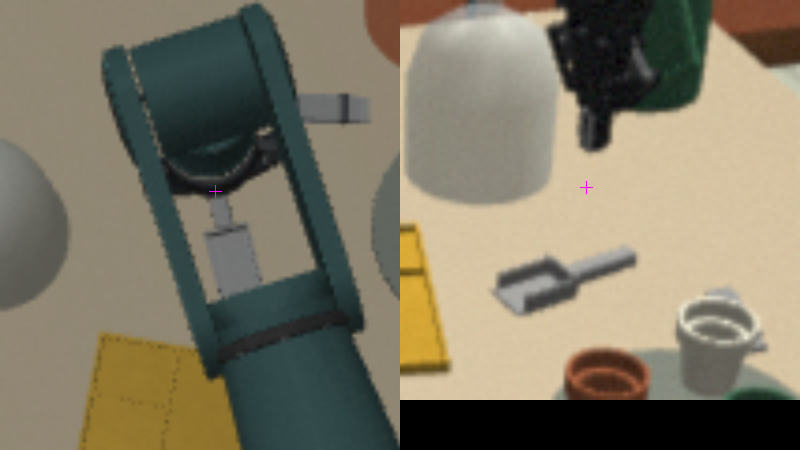

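In the side view the shut tips are at px (308,147.5), but the reported TCP projects to (306.7,157), so they look higher than reported. I'll probe the table with shut fingers on free ground beside the scoop to measure the offset.

Emit:
servo_tool --moves '[[[-1,0,-40,0,0],[-1,0,-20,20,0],[-1,0,0,35,0],[-1,0,0,25,0],[-1,0,0,3,0]]]'

```text
clock: 5.1
tool_pos: [0.6594, 0.2092, 0.0077]
tool_rot: [-0.126, 0.992, -0.0, -0.004]
force: [0.6, 0.1, -0.9]
width: 0.0001
finger_force: 0.0
```

Emit:
servo_tool --moves '[[[-1,0,0,0,0],[-1,0,0,2,0],[-1,0,0,2,0]]]'

```text
clock: 5.48
tool_pos: [0.6633, 0.2104, 0.0099]
tool_rot: [-0.127, 0.992, 0.0, 0.001]
force: [0.0, -0.2, 0.6]
width: 0.0002
finger_force: 0.0
```

Run:
```python
from h import *
s=snap("side"); o=manip.get_obs()
p=o["tool_pos"]
print(p,o["force"],o["width"],"side",proj(s,p),proj(s,p+[0,0,.01]))
A=cv2.resize(s["image"][110:210,260:360],None,fx=5,fy=5)
u,v=proj(s,p); cv2.drawMarker(A,(int((u-260)*5),int((v-110)*5)),(255,0,255),0,12,1)
cv2.imwrite("pics/probe.png",A[...,::-1])
```

```text
[0.66278653 0.21026197 0.00919643] [0.00799461 0.65692236 0.28027815] 0.00013896005490808335 side [315.42452106 185.37119998] [315.7127318  182.98477817]
```

View pics/probe.png

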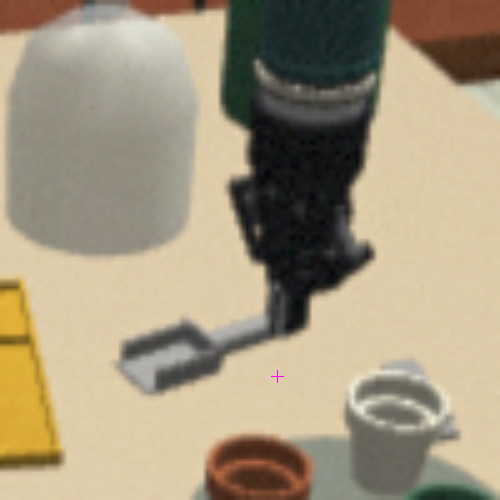

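The tips are at about px (318,176) and the reported TCP projects to (315.4,185.4). I'll keep probing down and check the calibration against the robot's base.

Run:
```python
from seg import *; import pickle
a,b=pickle.load(open("s0.pkl","rb"))
print("base0",proj(a,[0,0,0]),proj(b,[0,0,0]),"tcp0",proj(a,[.1794,.5193,.191]),proj(b,[.1794,.5193,.191]),proj(b,[.1794,.5193,.204]))
print("tt centre side",proj(b,[.6283,.019,.025]), "blue ctr", proj(b,[.41,-.29,.012]))
o=manip.get_obs();print(o["joint_pos"],o["tool_pos"],o["joint_torque"])
# turntable rim, blue, in side: fit
print(a["eye"],a["orientation"],b["eye"],b["orientation"])
```

```text
base0 [304.03265382 306.97553675] [114.0108245  269.54105773] tcp0 [145.49245372 263.65789611] [159.96839035 116.36327998] [159.43016234 112.92894162]
tt centre side [330.86783094 217.24188025] blue ctr [300.90383662 323.02940911]
[ 2.25666775e-01  4.95575138e-01  1.22611616e+00  7.83101444e-05
  1.41844557e+00 -1.59892955e+00] [0.66278653 0.21026197 0.00919643] [ 1.24200614e-02 -5.14246452e+01 -3.02815354e+01  3.83197503e-04
 -3.71069892e-02 -6.67050330e-06]
[0.35893048 0.2179405  1.55397162] [-0.01614047  0.02318048  0.70768817 -0.70596006] [ 0.17440764 -0.73681281  0.721595  ] [ 0.45588404 -0.06426956 -0.12043831  0.87950769]
```

Emit:
servo_tool --moves '[[[-1,0,0,3,0],[-1,0,0,3,0],[-1,0,0,3,0],[-1,0,0,0,0]]]'

```text
clock: 6.02
tool_pos: [0.662, 0.2099, -0.0012]
tool_rot: [-0.126, 0.992, -0.0, -0.001]
force: [0.3, -0.0, -0.4]
width: 0.0003
finger_force: 0.0
```

Emit:
servo_tool --moves '[[[-1,0,0,4,0],[-1,0,0,4,0],[-1,0,0,3,0],[-1,0,0,0,0]]]'

```text
clock: 6.52
tool_pos: [0.662, 0.21, -0.0122]
tool_rot: [-0.126, 0.992, -0.0, -0.0]
force: [-0.6, 0.5, 0.5]
width: -0.0001
finger_force: 0.0
```

Emit:
servo_tool --moves '[[[-1,0,0,3,0],[-1,0,0,2,0],[-1,0,0,0,0]]]'

```text
clock: 6.9
tool_pos: [0.6622, 0.21, -0.0169]
tool_rot: [-0.126, 0.992, 0.0, -0.0]
force: [0.4, -0.8, -0.9]
width: 0.0
finger_force: 0.0
```

Emit:
servo_tool --moves '[[[-1,0,0,3,0],[-1,0,0,2,0],[-1,0,0,0,0]]]'

```text
clock: 7.28
tool_pos: [0.6621, 0.21, -0.022]
tool_rot: [-0.127, 0.992, 0.0, -0.0]
force: [-0.0, -0.0, 0.0]
width: -0.0005
finger_force: 0.0
```

Emit:
servo_tool --moves '[[[-1,0,0,3,0],[-1,0,0,2,0],[-1,0,0,0,0]]]'

```text
clock: 7.65
tool_pos: [0.6621, 0.21, -0.027]
tool_rot: [-0.126, 0.992, 0.0, -0.0]
force: [-0.6, 0.7, -0.0]
width: 0.0
finger_force: 0.0
```

Run:
```python
from h import *
s=snap("side"); o=manip.get_obs()
p=o["tool_pos"]
print(p,o["force"],"side",proj(s,p))
save(s,"probe2.png",(280,130,360,200),7)
```

```text
[ 0.66227311  0.2100172  -0.0267664 ] [ 0.04817421 -0.04419517  0.18766656] side [314.30251595 193.83806522]
```

View pics/probe2.png

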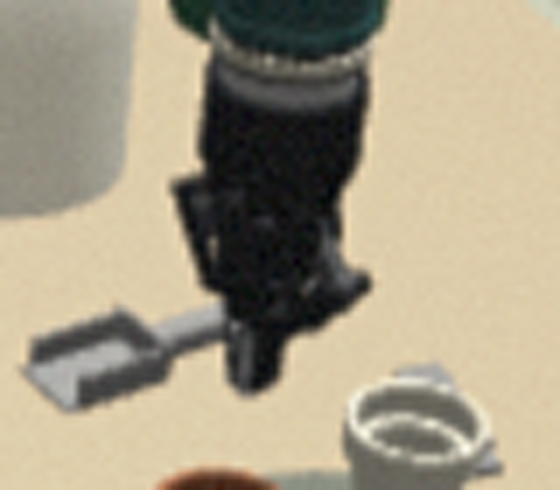

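The tips are now at px (315.4,185.4), which puts the true height near 8 mm and the reported z about 35 mm low. I'll go on to contact.

Emit:
servo_tool --moves '[[[-1,0,0,2,0],[-1,0,0,2,0],[-1,0,0,0,0]]]'

```text
clock: 8.07
tool_pos: [0.6621, 0.21, -0.0309]
tool_rot: [-0.126, 0.992, 0.0, -0.0]
force: [0.0, 0.4, -0.1]
width: 0.0001
finger_force: 0.0
```

Emit:
servo_tool --moves '[[[-1,0,0,2,0],[-1,0,0,0,0]]]'

```text
clock: 8.32
tool_pos: [0.6622, 0.21, -0.0328]
tool_rot: [-0.126, 0.992, 0.0, -0.0]
force: [0.2, -0.1, 0.4]
width: -0.0
finger_force: 0.0
```

Emit:
servo_tool --moves '[[[-1,0,0,2,0],[-1,0,0,0,0]]]'

```text
clock: 8.57
tool_pos: [0.6622, 0.21, -0.0349]
tool_rot: [-0.126, 0.992, 0.0, -0.0]
force: [0.5, -0.3, -0.2]
width: 0.0003
finger_force: 0.0
```

Emit:
servo_tool --moves '[[[-1,0,0,2,0],[-1,0,0,0,0]]]'

```text
clock: 8.82
tool_pos: [0.6622, 0.21, -0.0369]
tool_rot: [-0.126, 0.992, 0.0, -0.0]
force: [0.2, 0.0, 0.9]
width: -0.0
finger_force: 0.0
```

Emit:
servo_tool --moves '[[[-1,0,0,2,0],[-1,0,0,0,0]]]'

```text
clock: 9.07
tool_pos: [0.6624, 0.2101, -0.0386]
tool_rot: [-0.126, 0.992, 0.0, 0.0]
force: [-0.6, -1.0, 0.3]
width: -0.0002
finger_force: 0.0
```

Emit:
servo_tool --moves '[[[-1,0,0,2,0],[-1,0,0,0,0]]]'

```text
clock: 9.32
tool_pos: [0.6625, 0.2101, -0.0387]
tool_rot: [-0.127, 0.992, 0.0, 0.0]
force: [-2.5, -0.3, 6.9]
width: -0.0002
finger_force: 3.0
```

The tips touch the table at reported z = -0.0387, so true z = reported + 0.0385. Sideways it agrees with the side camera. I'll add this offset to the helper.

```bash
sed -i 's/-o\["tool_pos"\])\*1000/-o["tool_pos"]-[0,0,.0385])*1000/; s/np.round(o\["tool_pos"\],4)/np.round(o["tool_pos"]+[0,0,.0385],4)/' go.py
```

Emit:
servo_tool --moves '[[[-1,0,0,-30,0],[1,0,0,-40,0],[1,0,20,0,0],[1,0,38,0,0],[1,0,0,0,0]]]'

```text
clock: 9.95
tool_pos: [0.6459, 0.2694, 0.028]
tool_rot: [-0.128, 0.992, 0.0, -0.001]
force: [-0.1, -0.3, -0.6]
width: 0.0721
finger_force: 0.0
```

```bash
python3 go.py .648 .2675 .003 104.5
python3 - <<'E'
from h import *
s=snap("side"); t=snap("top")
hd=None
from seg import *
c=blob(s,"grey",(280,165,322,192)); print(cv2.boundingRect(c))
for p in([.6478,.2675,.016],[.7022,.2808,.016],[.6265,.262,.016],[.6265,.262,0]): print(np.round(proj(s,p),1))
E
```

```text
t 9.95 pos [0.6459 0.2694 0.0665] yaw 104.8 turn 0.3 shift [-1.7 -2.4 63.5] w 0.0721 F [-0.1 -0.3 -0.6]
(283, 171, 36, 18)
[305.3 175.7]
[317.8 171.7]
[300.3 177.4]
[300.  181.2]
```

Emit:
servo_tool --moves '[[[1,-2,-2,20,0],[1,0,0,20,0],[1,0,0,15,0],[1,0,0,8,0],[1,0,0,0,0]]]'

```text
clock: 10.68
tool_pos: [0.6496, 0.2644, -0.0348]
tool_rot: [-0.126, 0.992, -0.0, -0.001]
force: [-0.3, 0.8, -0.1]
width: 0.0855
finger_force: 0.0
```

Emit:
servo_tool --moves '[[[-1,0,0,0,0],[-1,0,0,0,0],[-1,0,0,0,0],[-1,0,0,0,0],[-1,0,0,0,0]]]'

```text
clock: 11.3
tool_pos: [0.6508, 0.2651, -0.0327]
tool_rot: [-0.127, 0.992, 0.0, 0.001]
force: [0.2, 0.1, 2.6]
width: 0.0159
finger_force: 62.7
```

Emit:
servo_tool --moves '[[[-1,0,0,0,0],[-1,0,0,0,0]]]'

```text
clock: 11.55
tool_pos: [0.6508, 0.2651, -0.0326]
tool_rot: [-0.126, 0.992, 0.0, 0.001]
force: [-0.5, 0.8, 4.8]
width: 0.0159
finger_force: 62.9
```

Emit:
servo_tool --moves '[[[-1,0,0,-10,0],[-1,0,0,-20,0],[-1,0,0,-25,0],[-1,0,0,-25,0],[-1,0,0,0,0]]]'

```text
clock: 12.18
tool_pos: [0.6525, 0.2654, 0.0508]
tool_rot: [-0.126, 0.992, 0.001, 0.004]
force: [1.0, -1.0, -0.7]
width: 0.0157
finger_force: 62.3
```

```bash
python3 go.py .648 .2675 .003 79.6
```

```text
t 12.18 pos [0.6525 0.2654 0.0893] yaw 104.5 turn 24.9 shift [ 5.4  1.  86.3] w 0.0157 F [ 1.  -1.  -0.7]
```

```bash
python3 go.py .4267 .2515 .05 79.6
```

```text
t 12.18 pos [0.6525 0.2654 0.0893] yaw 104.5 turn 24.9 shift [219.9 -54.6  37.7] w 0.0157 F [ 1.  -1.  -0.7]
```

Emit:
servo_tool --moves '[[[-1,0,0,0,8.3],[-1,0,0,0,8.3],[-1,0,0,0,8.3],[-1,40,-10,0,0],[-1,45,-11,0,0]]]'

```text
clock: 12.8
tool_pos: [0.5614, 0.2588, 0.0445]
tool_rot: [0.091, 0.996, -0.001, -0.001]
force: [0.5, 0.1, -1.0]
width: 0.0159
finger_force: 62.3
```

Emit:
servo_tool --moves '[[[-1,45,-11,0,0],[-1,45,-11,10,0],[-1,45,-12,15,0],[-1,0,0,12,0],[-1,0,0,0,0]]]'

```text
clock: 13.42
tool_pos: [0.4232, 0.2498, 0.0081]
tool_rot: [0.09, 0.996, -0.001, -0.001]
force: [-0.3, -0.0, -1.2]
width: 0.0163
finger_force: 62.2
```

```bash
python3 go.py .4267 .2515 .012 79.6
```

```text
t 13.43 pos [0.4232 0.2498 0.0466] yaw 79.6 turn 0.0 shift [-3.2  2.3 34.6] w 0.0163 F [-0.3 -0.  -1.2]
```

Emit:
servo_tool --moves '[[[-1,-3,2,10,0],[-1,0,0,10,0],[-1,0,0,6,0],[-1,0,0,4,0],[-1,0,0,0,0]]]'

```text
clock: 14.05
tool_pos: [0.4271, 0.2515, -0.021]
tool_rot: [0.09, 0.996, -0.0, -0.0]
force: [-0.5, -0.1, -0.7]
width: 0.0161
finger_force: 62.3
```

Emit:
servo_tool --moves '[[[-1,0,0,3,0],[-1,0,0,0,0]]]'

```text
clock: 14.3
tool_pos: [0.4272, 0.2517, -0.0236]
tool_rot: [0.09, 0.996, 0.0, 0.0]
force: [-0.6, 0.0, -1.1]
width: 0.0155
finger_force: 62.3
```

Emit:
servo_tool --moves '[[[-1,0,0,2,0],[-1,0,0,0,0]]]'

```text
clock: 14.55
tool_pos: [0.4271, 0.2516, -0.0257]
tool_rot: [0.09, 0.996, -0.0, -0.0]
force: [0.2, -0.7, -0.8]
width: 0.0158
finger_force: 62.3
```

Emit:
servo_tool --moves '[[[-1,0,0,2,0],[-1,0,0,0,0]]]'

```text
clock: 14.8
tool_pos: [0.4271, 0.2516, -0.0278]
tool_rot: [0.09, 0.996, -0.0, -0.0]
force: [-0.3, -0.6, -1.0]
width: 0.0161
finger_force: 62.3
```

Emit:
servo_tool --moves '[[[-1,0,0,1.5,0],[-1,0,0,0,0]]]'

```text
clock: 15.05
tool_pos: [0.4274, 0.2518, -0.0287]
tool_rot: [0.09, 0.996, 0.0, 0.0]
force: [-0.6, 0.3, 1.1]
width: 0.0159
finger_force: 62.5
```

Emit:
servo_tool --moves '[[[0,0,0,0,0],[0,0,0,0,0],[0.2,0,0,0,0],[0.2,0,0,0,0]]]'

```text
clock: 15.55
tool_pos: [0.4273, 0.2517, -0.0291]
tool_rot: [0.09, 0.996, 0.0, 0.0]
force: [-1.1, -0.2, 0.1]
width: 0.0516
finger_force: 0.0
```

Emit:
servo_tool --moves '[[[0.2,0,0,-15,0],[1,0,0,-30,0],[1,0,0,-40,0],[1,0,0,-40,0],[1,0,0,0,0]]]'

```text
clock: 16.18
tool_pos: [0.4304, 0.2531, 0.1016]
tool_rot: [0.09, 0.996, 0.003, 0.005]
force: [-0.3, 0.0, -0.4]
width: 0.0854
finger_force: 0.0
```

```bash
python3 go.py .674 .0685 .13 79.6
python3 - <<'E'
from h import *
s=snap("side"); save(s,"sc2.png",(200,120,360,240),5)
E
```

```text
t 16.18 pos [0.4304 0.2531 0.1401] yaw 79.6 turn 0.0 shift [-272.9 -137.6   11.7] w 0.0854 F [-0.3  0.  -0.4]
```

View pics/sc2.png

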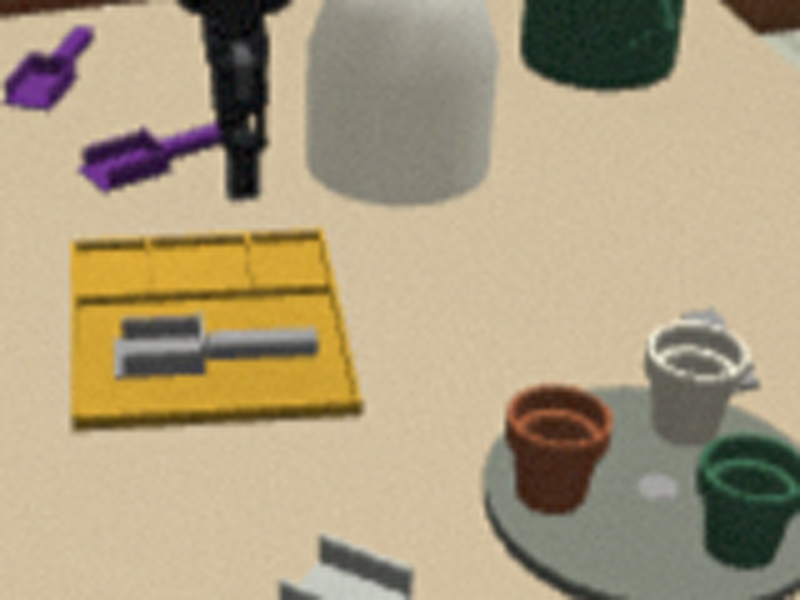

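The scoop lies hollow-up in the yellow wide bay (crop px 215,345). The white pot is next.

Run:
```python
from h import *
s=snap("side")
for z in(.085,.08): print(proj(s,[.674,.0685,z]),proj(s,[.5643,.0306,z]),proj(s,[.6509,-.043,z]))
```

```text
[339.94658105 189.56346982] [311.5299338  202.52800642] [350.55898427 212.82973884]
[339.72046107 190.90006045] [311.36945746 203.89777765] [350.28238658 214.22219793]
```

Emit:
servo_tool --moves '[[[1,-39,-20,0,0],[1,-39,-20,0,0],[1,-39,-20,0,0],[1,-39,-20,0,0],[1,-39,-20,0,0]]]'

```text
clock: 16.9
tool_pos: [0.6008, 0.1171, 0.0937]
tool_rot: [0.09, 0.996, -0.0, -0.002]
force: [0.4, 0.8, 0.2]
width: 0.0857
finger_force: 0.0
```

Emit:
servo_tool --moves '[[[1,-39,-19,0,0],[1,-39,-19,0,0],[1,0,0,10,0],[1,0,0,0,0]]]'

```text
clock: 17.4
tool_pos: [0.6687, 0.067, 0.0824]
tool_rot: [0.09, 0.996, -0.0, -0.003]
force: [-0.5, -0.3, -1.1]
width: 0.0851
finger_force: 0.0
```

```bash
python3 go.py .674 .0685 .052 79.6
```

```text
t 17.4 pos [0.6687 0.067  0.1209] yaw 79.6 turn 0.0 shift [-5.4  2.5 68.9] w 0.0851 F [-0.5 -0.3 -1.1]
```

Emit:
servo_tool --moves '[[[1,-5,2,0,0],[1,0,0,20,0],[1,0,0,20,0],[1,0,0,18,0],[1,0,0,10,0]]]'

```text
clock: 18.02
tool_pos: [0.6747, 0.0679, 0.0151]
tool_rot: [0.09, 0.996, -0.0, -0.002]
force: [-0.1, 0.2, 0.5]
width: 0.0854
finger_force: 0.0
```

Emit:
servo_tool --moves '[[[1,0,0,0,0],[-1,0,0,0,0],[-1,0,0,0,0],[-1,0,0,0,0],[-1,0,0,0,0]]]'

```text
clock: 18.65
tool_pos: [0.6777, 0.068, 0.0201]
tool_rot: [0.09, 0.996, 0.0, 0.002]
force: [1.1, 0.2, 5.5]
width: 0.0585
finger_force: 63.8
```

Emit:
servo_tool --moves '[[[-1,0,0,-10,0],[-1,0,0,-25,0],[-1,0,0,-25,0],[-1,0,0,-25,0],[-1,0,0,0,0]]]'

```text
clock: 19.27
tool_pos: [0.6776, 0.0678, 0.1056]
tool_rot: [0.09, 0.996, 0.0, 0.002]
force: [0.8, 0.4, -1.5]
width: 0.0589
finger_force: 64.5
```

```bash
python3 go.py .4296 .3604 .10 79.6
```

```text
t 19.27 pos [0.6776 0.0678 0.1441] yaw 79.6 turn 0.0 shift [297.  243.   42.9] w 0.0589 F [ 0.8  0.4 -1.5]
```

Emit:
servo_tool --moves '[[[-1,36,30,0,0],[-1,36,30,0,0],[-1,36,30,0,0],[-1,36,30,0,0],[-1,36,30,0,0]]]'

```text
clock: 19.9
tool_pos: [0.5239, 0.2484, 0.1007]
tool_rot: [0.09, 0.996, -0.001, -0.002]
force: [-0.1, 0.6, -0.6]
width: 0.0586
finger_force: 64.6
```

Emit:
servo_tool --moves '[[[-1,36,30,0,0],[-1,36,30,0,0],[-1,36,32,15,0],[-1,0,0,20,0],[-1,0,0,0,0]]]'

```text
clock: 20.52
tool_pos: [0.4337, 0.3565, 0.0641]
tool_rot: [0.09, 0.996, -0.002, -0.003]
force: [-0.9, -1.3, -0.9]
width: 0.0588
finger_force: 64.7
```

```bash
python3 go.py .433 .360 .0396 79.6
```

```text
t 20.52 pos [0.4337 0.3565 0.1026] yaw 79.7 turn 0.1 shift [ 1.   3.6 63. ] w 0.0588 F [-0.9 -1.3 -0.9]
```

Emit:
servo_tool --moves '[[[-1,1,4,15,0],[-1,0,0,20,0],[-1,0,0,15,0],[-1,0,0,10,0],[-1,0,0,0,0]]]'

```text
clock: 21.15
tool_pos: [0.4359, 0.3613, 0.0069]
tool_rot: [0.091, 0.996, -0.001, -0.001]
force: [0.9, -0.1, -1.7]
width: 0.0591
finger_force: 64.7
```

Emit:
servo_tool --moves '[[[-1,0,0,2,0],[-1,0,0,0,0]]]'

```text
clock: 21.4
tool_pos: [0.4367, 0.3622, 0.0066]
tool_rot: [0.09, 0.996, 0.0, 0.001]
force: [-0.1, 0.4, -1.8]
width: 0.0587
finger_force: 64.7
```

```bash
python3 go.py .433 .360 .0376 79.6;python3 - <<'E'
from h import *
s=snap("side"); save(s,"w.png",(200,120,320,220),6)
E
```

```text
t 21.4 pos [0.4367 0.3622 0.0451] yaw 79.6 turn 0.0 shift [ 3.2 -2.8  7.5] w 0.0587 F [-0.1  0.4 -1.8]
```

View pics/w.png

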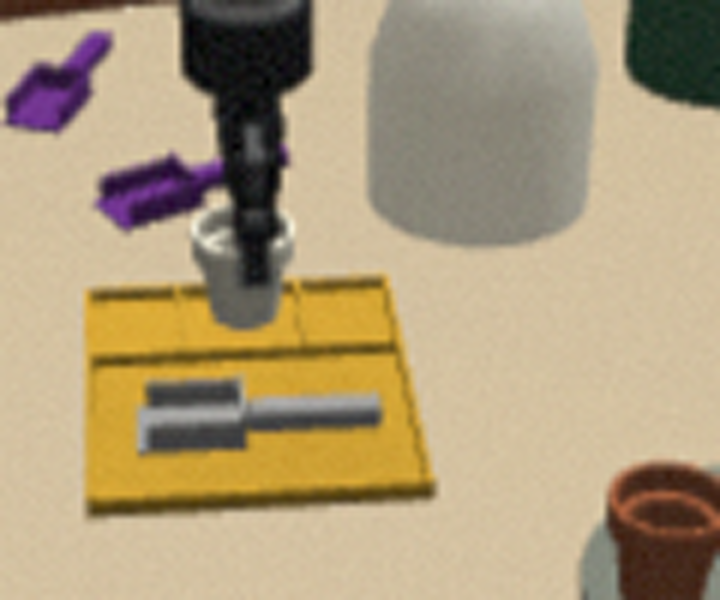

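The white pot hangs centred over the bay: foot at crop px (243,320), dividers at 180 and 300. Lowering it.

Emit:
servo_tool --moves '[[[-1,0,-2,3,0],[-1,0,0,2,0],[-1,0,0,2,0],[-1,0,0,0,0]]]'

```text
clock: 21.95
tool_pos: [0.436, 0.3599, -0.0009]
tool_rot: [0.09, 0.996, -0.0, 0.0]
force: [-0.8, 0.2, 0.3]
width: 0.0582
finger_force: 64.8
```

Emit:
servo_tool --moves '[[[-1,0,0,1.5,0],[-1,0,0,0,0]]]'

```text
clock: 22.2
tool_pos: [0.4364, 0.3599, -0.001]
tool_rot: [0.09, 0.996, 0.0, 0.001]
force: [-1.0, -2.5, 5.8]
width: 0.0584
finger_force: 65.2
```

Emit:
servo_tool --moves '[[[-1,0,0,1,0],[-1,0,0,0,0]]]'

```text
clock: 22.45
tool_pos: [0.4366, 0.3599, -0.001]
tool_rot: [0.09, 0.996, 0.0, 0.001]
force: [-2.4, -1.9, 9.8]
width: 0.059
finger_force: 65.4
```

Emit:
servo_tool --moves '[[[1,0,0,-1,0],[1,0,0,0,0],[1,0,0,0,0],[1,0,0,0,0]]]'

```text
clock: 22.95
tool_pos: [0.4357, 0.3598, -0.0029]
tool_rot: [0.09, 0.996, -0.0, -0.0]
force: [0.2, -0.2, 0.2]
width: 0.0853
finger_force: 0.0
```

Emit:
servo_tool --moves '[[[1,0,0,-20,0],[1,0,0,-35,0],[1,0,0,-35,0],[1,0,0,-20,0],[1,0,0,0,0]]]'

```text
clock: 23.58
tool_pos: [0.4371, 0.3607, 0.1096]
tool_rot: [0.09, 0.996, 0.002, 0.002]
force: [-0.2, -0.0, -0.1]
width: 0.0855
finger_force: 0.0
```

```bash
python3 go.py .5643 .0306 .15 79.6
```

```text
t 23.57 pos [0.4371 0.3607 0.1481] yaw 79.6 turn 0.0 shift [-184.7 -301.7   -2.3] w 0.0855 F [-0.2 -0.  -0.1]
```

Emit:
servo_tool --moves '[[[1,-23,-38,0,0],[1,-23,-38,0,0],[1,-23,-38,0,0],[1,-23,-38,0,0],[1,-23,-38,0,0]]]'

```text
clock: 24.2
tool_pos: [0.5142, 0.1508, 0.1054]
tool_rot: [0.09, 0.996, -0.0, -0.001]
force: [0.9, 0.1, -0.8]
width: 0.0853
finger_force: 0.0
```

Emit:
servo_tool --moves '[[[1,-23,-38,0,0],[1,-23,-38,0,0],[1,-23,-35,5,0],[1,0,0,15,0],[1,0,0,0,0]]]'

```text
clock: 24.82
tool_pos: [0.5603, 0.0311, 0.084]
tool_rot: [0.091, 0.996, 0.0, -0.003]
force: [0.3, -0.1, -0.5]
width: 0.0854
finger_force: 0.0
```

```bash
python3 go.py .5643 .0306 .056 79.6
python3 - <<'E'
from h import *
s=snap("top"); cv2.imwrite("pics/z.png",s["image"])
from seg import *
c=blob(s,"white",(185,150,225,190)) ; (u,v),r=cv2.minEnclosingCircle(c); print("white pot",u,v,r,onz(s,u,v,.06))
E
```

```text
t 24.82 pos [0.5603 0.0311 0.1225] yaw 79.6 turn 0.0 shift [-4.4  0.2 66.4] w 0.0854 F [ 0.3 -0.1 -0.5]
white pot 203.0 186.0 5.385264873504639 [0.4267605  0.35311597 0.06      ]
```

Emit:
servo_tool --moves '[[[1,-1,0,0,0],[1,0,0,20,0],[1,0,0,20,0],[1,0,0,16,0],[1,0,0,8,0]]]'

```text
clock: 25.5
tool_pos: [0.5632, 0.0311, 0.0226]
tool_rot: [0.09, 0.996, 0.0, -0.0]
force: [0.4, -0.8, 0.5]
width: 0.0858
finger_force: 0.0
```

Emit:
servo_tool --moves '[[[1,0,0,0,0],[-1,0,0,0,0],[-1,0,0,0,0],[-1,0,0,0,0],[-1,0,0,0,0]]]'

```text
clock: 26.12
tool_pos: [0.5649, 0.0305, 0.0254]
tool_rot: [0.09, 0.996, 0.0, 0.002]
force: [-1.5, -0.2, 5.3]
width: 0.0579
finger_force: 63.3
```

Emit:
servo_tool --moves '[[[-1,0,0,-10,0],[-1,0,0,-25,0],[-1,0,0,-25,0],[-1,0,0,-25,0],[-1,0,0,0,0]]]'

```text
clock: 26.75
tool_pos: [0.5653, 0.0304, 0.111]
tool_rot: [0.09, 0.996, 0.0, 0.003]
force: [-0.6, 0.1, -2.0]
width: 0.0582
finger_force: 64.5
```

```bash
python3 go.py .399 -.2205 .14 79.6
python3 - <<'E'
from h import *
o=manip.get_obs(); p=o["tool_pos"]+[0,0,.0385]; s=snap("side"); print(proj(s,p))
from seg import *
c=blob(s,"orange",(290,120,345,226)); print(cv2.boundingRect(c))
E
```

```text
t 26.75 pos [0.5653 0.0304 0.1495] yaw 79.6 turn 0.0 shift [ 118.3 -276.8    8.7] w 0.0582 F [-0.6  0.1 -2. ]
[314.04806397 184.1539036 ]
(304, 172, 18, 27)
```

Emit:
servo_tool --moves '[[[-1,14,-34,0,0],[-1,14,-34,0,0],[-1,14,-34,0,0],[-1,14,-34,0,0],[-1,14,-34,0,0]]]'

```text
clock: 27.42
tool_pos: [0.4623, -0.1246, 0.1062]
tool_rot: [0.09, 0.996, 0.001, -0.002]
force: [0.9, 0.3, -1.5]
width: 0.0583
finger_force: 64.6
```

Emit:
servo_tool --moves '[[[-1,14,-34,0,0],[-1,14,-34,15,0],[-1,15,-36,25,0],[-1,0,0,20,0],[-1,0,0,0,0]]]'

```text
clock: 28.05
tool_pos: [0.4005, -0.2172, 0.0449]
tool_rot: [0.091, 0.996, 0.002, -0.003]
force: [0.6, 0.0, -1.4]
width: 0.0581
finger_force: 64.7
```

```bash
python3 go.py .404 -.2205 .046 79.6
python3 - <<'E'
from h import *
o=manip.get_obs(); p=o["tool_pos"]+[0,0,.0385]; s=snap("side"); print(proj(s,p), proj(s,[.399,-.2205,.004]),proj(s,[.399,-.2205,.0871]))
from seg import *
c=blob(s,"orange",(230,180,345,340)); print(cv2.boundingRect(c))
save(s,"clay.png",(220,170,380,290),5)
E
```

```text
t 28.05 pos [ 0.4005 -0.2172  0.0834] yaw 79.6 turn -0.0 shift [-4.3 -2.7 37.3] w 0.0581 F [ 0.6  0.  -1.4]
[287.51878121 277.99180004] [285.57267326 301.68100312] [287.50126111 278.08694133]
(275, 262, 21, 34)
```

View pics/clay.png

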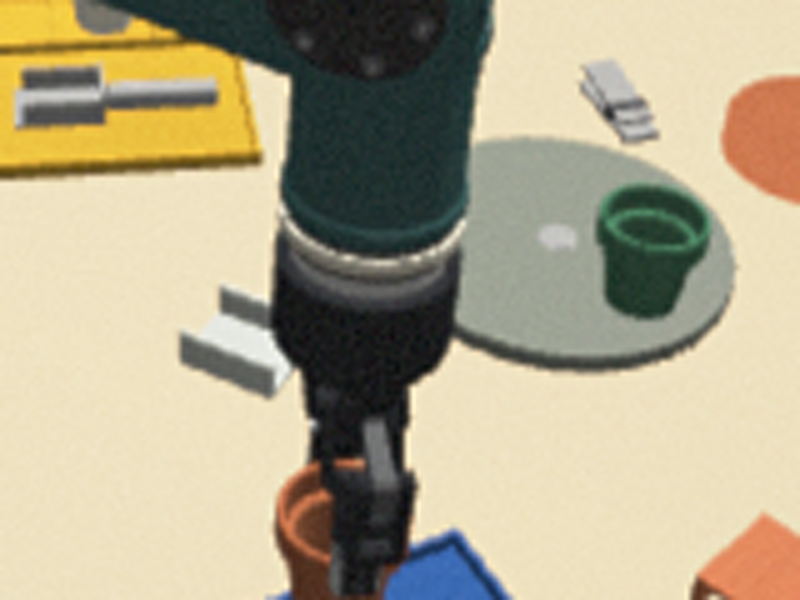

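The clay pot's rim spans crop px 275–405 and the finger is at 355, so the pot sits about 6 mm behind the tool in x, as allowed for. The green pot is untouched at (650,250). Lowering.

Emit:
servo_tool --moves '[[[-1,-3,-2,15,0],[-1,0,0,12,0],[-1,0,0,7,0],[-1,0,0,0,0],[-1,0,0,0,0]]]'

```text
clock: 28.72
tool_pos: [0.4061, -0.2213, 0.0147]
tool_rot: [0.09, 0.996, -0.0, 0.0]
force: [-0.4, -0.0, -2.0]
width: 0.0582
finger_force: 64.7
```

```bash
python3 go.py .404 -.2205 .043 79.6
```

```text
t 28.73 pos [ 0.4061 -0.2213  0.0532] yaw 79.6 turn 0.0 shift [ 2.2  0.4 10.2] w 0.0582 F [-0.4 -0.  -2. ]
```

Emit:
servo_tool --moves '[[[-1,1,0,4,0],[-1,0,0,3,0],[-1,0,0,2,0],[-1,0,0,0,0]]]'

```text
clock: 29.22
tool_pos: [0.4047, -0.2209, 0.0051]
tool_rot: [0.09, 0.996, 0.0, -0.0]
force: [-0.3, 0.1, -1.7]
width: 0.0582
finger_force: 64.7
```

Emit:
servo_tool --moves '[[[-1,0,0,1.5,0],[-1,0,0,0,0]]]'

```text
clock: 29.48
tool_pos: [0.4052, -0.2212, 0.0045]
tool_rot: [0.09, 0.996, -0.0, 0.0]
force: [0.6, 0.7, 2.1]
width: 0.0584
finger_force: 64.9
```

Emit:
servo_tool --moves '[[[-1,0,0,1,0],[-1,0,0,0,0]]]'

```text
clock: 29.72
tool_pos: [0.4056, -0.2213, 0.0044]
tool_rot: [0.09, 0.996, -0.0, 0.001]
force: [-0.9, 1.7, 7.2]
width: 0.0579
finger_force: 65.3
```

Emit:
servo_tool --moves '[[[1,0,0,-1,0],[1,0,0,0,0],[1,0,0,0,0],[1,0,0,0,0]]]'

```text
clock: 30.22
tool_pos: [0.4047, -0.2209, 0.0036]
tool_rot: [0.09, 0.996, 0.0, -0.0]
force: [0.3, 0.3, 0.2]
width: 0.0849
finger_force: 0.0
```

Emit:
servo_tool --moves '[[[1,0,0,-20,0],[1,0,0,-35,0],[1,0,0,-35,0],[1,0,0,0,8.7],[1,0,0,0,8.7]]]'

```text
clock: 30.85
tool_pos: [0.4052, -0.2212, 0.0945]
tool_rot: [0.242, 0.97, -0.0, 0.001]
force: [0.8, -0.1, 0.3]
width: 0.0853
finger_force: 0.0
```

Emit:
servo_tool --moves '[[[1,0,0,0,8.7],[1,0,0,0,8.7],[1,0,0,0,0]]]'

```text
clock: 31.22
tool_pos: [0.4048, -0.221, 0.0937]
tool_rot: [0.383, 0.924, 0.0, -0.0]
force: [-0.8, -0.4, -1.1]
width: 0.0851
finger_force: 0.0
```

```bash
python3 go.py .421 -.004 .09 45
python3 - <<'E'
from seg import *
s=snap("side")
c=blob(s,"orange",(250,240,320,315)); x,y,w,h=cv2.boundingRect(c); print(x,y,w,h)
print("pred rim box centre",proj(s,[.399,-.2205,.064]),"foot",proj(s,[.399,-.2205,.004]))
c=blob(s,"grey",(250,222,290,255)); print(cv2.boundingRect(c))
E
```

```text
t 31.23 pos [ 0.4048 -0.221   0.1322] yaw 44.9 turn -0.1 shift [141.9 164.9  42.3] w 0.0851 F [-0.8 -0.4 -1.1]
277 275 26 33
pred rim box centre [286.94296136 284.91709885] foot [285.57267326 301.68100312]
(256, 226, 33, 24)
```

Emit:
servo_tool --moves '[[[1,28,33,0,0],[1,28,33,0,0],[1,28,33,0,0],[1,28,33,10,0],[1,28,33,20,0]]]'

```text
clock: 31.9
tool_pos: [0.4242, -0.0042, 0.0647]
tool_rot: [0.383, 0.924, 0.0, 0.002]
force: [0.4, -1.3, 0.1]
width: 0.0852
finger_force: 0.0
```

Emit:
servo_tool --moves '[[[1,0,0,20,0],[1,0,0,20,0],[1,0,0,0,0],[1,0,0,0,0]]]'

```text
clock: 32.4
tool_pos: [0.4237, -0.0056, 0.0246]
tool_rot: [0.384, 0.923, 0.0, 0.001]
force: [-0.4, -0.3, -0.0]
width: 0.0853
finger_force: 0.0
```

```bash
python3 go.py .4225 -.0035 .004 45
```

```text
t 32.4 pos [ 0.4237 -0.0056  0.0631] yaw 44.9 turn -0.1 shift [ 2.4  0.6 59.1] w 0.0853 F [-0.4 -0.3 -0. ]
```

Emit:
servo_tool --moves '[[[1,2,0,20,0],[1,0,0,20,0],[1,0,0,12,0],[1,0,0,6,0],[1,0,0,0,0]]]'

```text
clock: 33.02
tool_pos: [0.422, -0.0041, -0.0339]
tool_rot: [0.384, 0.923, 0.0, 0.0]
force: [0.6, -0.5, 0.5]
width: 0.0855
finger_force: 0.0
```

Emit:
servo_tool --moves '[[[-1,0,0,0,0],[-1,0,0,0,0],[-1,0,0,0,0],[-1,0,0,0,0],[-1,0,0,0,0]]]'

```text
clock: 33.65
tool_pos: [0.4229, -0.0041, -0.033]
tool_rot: [0.384, 0.923, 0.0, 0.001]
force: [-0.0, 0.5, 6.5]
width: 0.0488
finger_force: 64.9
```

Emit:
servo_tool --moves '[[[-1,0,0,-10,0],[-1,0,0,-20,0],[-1,0,0,-25,0],[-1,0,0,-25,0],[-1,0,0,0,0]]]'

```text
clock: 34.28
tool_pos: [0.4232, -0.0041, 0.0477]
tool_rot: [0.384, 0.923, 0.001, 0.002]
force: [0.6, -0.1, 0.1]
width: 0.0488
finger_force: 64.3
```

```bash
python3 go.py .414 -.330 .05 45
```

```text
t 34.27 pos [ 0.4232 -0.0041  0.0862] yaw 44.8 turn -0.2 shift [-223.8 -237.    36.4] w 0.0488 F [ 0.6 -0.1  0.1]
```

Emit:
servo_tool --moves '[[[-1,0,0,-25,0],[-1,0,0,-25,0],[-1,-28,-30,0,0],[-1,-28,-30,0,0],[-1,-28,-30,0,0]]]'

```text
clock: 34.9
tool_pos: [0.416, -0.1276, 0.0942]
tool_rot: [0.384, 0.923, 0.0, -0.001]
force: [0.1, 0.1, -0.2]
width: 0.0489
finger_force: 64.3
```

Emit:
servo_tool --moves '[[[-1,-28,-30,0,0],[-1,-28,-30,0,0],[-1,-28,-30,0,0],[-1,-28,-30,0,0],[-1,-28,-30,0,0]]]'

```text
clock: 35.52
tool_pos: [0.4084, -0.3325, 0.0937]
tool_rot: [0.384, 0.923, 0.001, -0.002]
force: [0.1, -0.6, -0.6]
width: 0.0487
finger_force: 64.3
```

Emit:
servo_tool --moves '[[[-1,0,0,20,0],[-1,0,0,25,0],[-1,0,0,20,0],[-1,0,0,0,0],[-1,0,0,0,0]]]'

```text
clock: 36.15
tool_pos: [0.4094, -0.332, 0.0308]
tool_rot: [0.384, 0.923, 0.0, -0.0]
force: [-0.3, 0.5, -1.2]
width: 0.0487
finger_force: 64.3
```

```bash
python3 go.py .417 -.335 .012 45
```

```text
t 36.15 pos [ 0.4094 -0.332   0.0693] yaw 44.8 turn -0.2 shift [-7.5  3.2 57.3] w 0.0487 F [-0.3  0.5 -1.2]
```

Emit:
servo_tool --moves '[[[-1,-7,3,20,0],[-1,0,0,20,0],[-1,0,0,12,0],[-1,0,0,5,0],[-1,0,0,0,0]]]'

```text
clock: 36.78
tool_pos: [0.4167, -0.335, -0.0258]
tool_rot: [0.384, 0.923, -0.0, 0.0]
force: [0.5, 0.6, 0.1]
width: 0.0483
finger_force: 64.3
```

Emit:
servo_tool --moves '[[[-1,0,0,2,0],[-1,0,0,0,0]]]'

```text
clock: 37.02
tool_pos: [0.4168, -0.3351, -0.0277]
tool_rot: [0.384, 0.923, -0.0, 0.0]
force: [-0.9, -0.3, -0.4]
width: 0.0485
finger_force: 64.3
```

Emit:
servo_tool --moves '[[[-1,0,0,1.5,0],[-1,0,0,0,0]]]'

```text
clock: 37.28
tool_pos: [0.4169, -0.3352, -0.029]
tool_rot: [0.384, 0.923, -0.0, 0.0]
force: [-0.5, -0.3, 2.0]
width: 0.0489
finger_force: 64.5
```

Emit:
servo_tool --moves '[[[1,0,0,0,0],[1,0,0,0,0],[1,0,0,0,0],[1,0,0,0,0]]]'

```text
clock: 37.78
tool_pos: [0.4165, -0.3348, -0.0297]
tool_rot: [0.384, 0.923, 0.0, -0.0]
force: [0.6, 0.4, -0.5]
width: 0.0853
finger_force: 0.0
```

Emit:
servo_tool --moves '[[[1,0,0,-20,0],[1,0,0,-30,0],[1,0,0,-40,0],[1,0,0,-20,9],[1,0,0,0,9]]]'

```text
clock: 38.4
tool_pos: [0.4178, -0.3362, 0.0833]
tool_rot: [0.526, 0.851, -0.001, 0.003]
force: [-0.6, 0.1, -0.2]
width: 0.0857
finger_force: 0.0
```

```bash
python3 go.py .615 -.240 .08 27
python3 - <<'E'
from seg import *
s=snap("side"); t=snap("top")
c=blob(t,"orange",(358,118,386,148)); print("copper",cv2.boundingRect(c),cv2.contourArea(c))
c=blob(t,"orange",(325,150,385,190)) if mask(t,"orange",(325,150,385,190)).any() else None
if c is not None:
    e=cv2.fitEllipse(cv2.convexHull(c)); print("clay",e,onz(t,*e[0],.058))
m=mask(s,"grey",(235,270,375,384)); c,_=cv2.findContours(m,0,1); print([(cv2.boundingRect(k)) for k in c if cv2.contourArea(k)>40])
save(s,"bl.png",(230,225,400,384),3.7)
E
```

```text
t 38.4 pos [ 0.4178 -0.3362  0.1218] yaw 26.5 turn -0.5 shift [ -3.6 219.3  42.2] w 0.0857 F [-0.6  0.1 -0.2]
copper (361, 123, 21, 21) 221.5
clay ((369.0, 188.5), (10.37625503540039, 16.074825286865234), 90.0) [ 0.41687426 -0.22136446  0.058     ]
[(296, 309, 35, 49), (322, 270, 53, 74), (235, 270, 77, 114)]
```

View pics/bl.png

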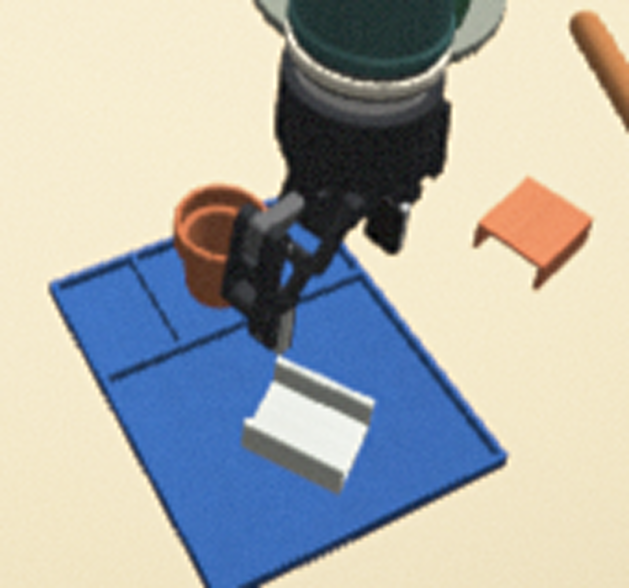

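The zinc foot sits flat and open-up in the blue wide bay, with corners at crop px (278,360), (375,402), (345,472) and (245,420). The clay pot stands in its bay at (215,250). Copper is unmoved at (533,230), with its open end facing lower left.

Run:
```python
from h import *
s=snap("side")
W=np.array([onz(s,230+x/3.7,225+y/3.7,.028)[:2] for x,y in((278,360),(375,402),(345,472),(245,421))]); print(W.round(4),W.mean(0), np.degrees(np.arctan2(*(W[1]-W[0])[::-1])),np.degrees(np.arctan2(*(W[2]-W[3])[::-1])))
W=np.array([onz(s,230+x/3.7,225+y/3.7,.024)[:2] for x,y in((475,223),(528,178),(592,219),(542,265))]); print(W.round(4),W.mean(0), np.degrees(np.arctan2(*(W[1]-W[0])[::-1])),np.degrees(np.arctan2(*(W[2]-W[3])[::-1])))
```

```text
[[ 0.4143 -0.3008]
 [ 0.4575 -0.3416]
 [ 0.4229 -0.3764]
 [ 0.3812 -0.3328]] [ 0.41897711 -0.33793174] -43.336222659625925 -46.22682789729204
[[ 0.58   -0.2367]
 [ 0.6341 -0.2114]
 [ 0.6562 -0.2544]
 [ 0.6043 -0.2788]] [ 0.61865012 -0.24532947] 25.070994738614345 25.138869399943847
```

Emit:
servo_tool --moves '[[[1,0,30,0,0],[1,0,38,0,0],[1,0,38,0,0],[1,0,38,0,0],[1,0,38,0,0]]]'

```text
clock: 39.17
tool_pos: [0.5795, -0.2519, 0.0794]
tool_rot: [0.523, 0.853, -0.0, -0.001]
force: [-0.8, 0.4, 0.8]
width: 0.0859
finger_force: 0.0
```

Emit:
servo_tool --moves '[[[1,-4,38,10,0],[1,0,0,15,0],[1,0,0,15,0],[1,0,0,0,0],[1,0,0,0,0]]]'

```text
clock: 39.8
tool_pos: [0.614, -0.2398, 0.0407]
tool_rot: [0.524, 0.852, 0.0, 0.0]
force: [-0.1, -0.4, 0.4]
width: 0.0853
finger_force: 0.0
```

```bash
python3 go.py .615 -.240 .012 27
```

```text
t 39.8 pos [ 0.614  -0.2398  0.0792] yaw 26.8 turn -0.2 shift [-0.6  0.8 67.2] w 0.0853 F [-0.1 -0.4  0.4]
```

Emit:
servo_tool --moves '[[[1,0,1,20,0],[1,0,0,20,0],[1,0,0,18,0],[1,0,0,12,0],[1,0,0,3,0]]]'

```text
clock: 40.42
tool_pos: [0.6146, -0.2382, -0.0345]
tool_rot: [0.524, 0.852, -0.0, -0.001]
force: [0.1, -0.4, 0.2]
width: 0.0853
finger_force: 0.0
```

Emit:
servo_tool --moves '[[[1,0,0,0,0],[-1,0,0,0,0],[-1,0,0,0,0],[-1,0,0,0,0],[-1,0,0,0,0]]]'

```text
clock: 41.05
tool_pos: [0.6167, -0.2393, -0.0309]
tool_rot: [0.524, 0.852, 0.0, 0.002]
force: [0.5, -0.1, 5.2]
width: 0.0579
finger_force: 64.4
```

Emit:
servo_tool --moves '[[[-1,0,0,0,0],[-1,0,0,-10,0],[-1,0,0,-20,0],[-1,0,0,-25,0],[-1,0,0,0,0]]]'

```text
clock: 41.68
tool_pos: [0.6177, -0.2398, 0.0264]
tool_rot: [0.524, 0.852, 0.0, 0.003]
force: [-0.3, -0.1, -0.6]
width: 0.0579
finger_force: 64.2
```

```bash
python3 go.py .413 -.340 .08 -45
```

```text
t 41.67 pos [ 0.6177 -0.2398  0.0649] yaw 26.8 turn 71.8 shift [-215.6  -73.8  -16.1] w 0.0579 F [-0.3 -0.1 -0.6]
```

Emit:
servo_tool --moves '[[[-1,0,0,-20,10.3],[-1,0,0,-15,10.3],[-1,0,0,0,10.3],[-1,0,0,0,10.3],[-1,0,0,0,10.3]]]'

```text
clock: 42.3
tool_pos: [0.6149, -0.2384, 0.0562]
tool_rot: [0.843, 0.537, -0.0, -0.001]
force: [-0.1, -0.7, -0.5]
width: 0.0578
finger_force: 64.2
```

Emit:
servo_tool --moves '[[[-1,0,0,0,10.3],[-1,0,0,0,10.2],[-1,-30,-10,0,0],[-1,-37,-13,0,0],[-1,-37,-13,0,0]]]'

```text
clock: 42.92
tool_pos: [0.5148, -0.2864, 0.0562]
tool_rot: [0.924, 0.382, -0.001, -0.001]
force: [-0.7, 0.2, -0.7]
width: 0.058
finger_force: 64.2
```

Emit:
servo_tool --moves '[[[-1,-37,-13,0,0],[-1,-37,-13,0,0],[-1,-37,-12,0,0],[-1,0,0,0,0],[-1,0,0,0,0]]]'

```text
clock: 43.55
tool_pos: [0.4111, -0.3374, 0.057]
tool_rot: [0.924, 0.381, 0.0, -0.0]
force: [-0.2, 0.1, -0.9]
width: 0.0575
finger_force: 64.2
```

```bash
python3 go.py .4127 -.3418 .045 -45
```

```text
t 43.55 pos [ 0.4111 -0.3374  0.0955] yaw -45.2 turn -0.2 shift [-2.   4.3 50.5] w 0.0575 F [-0.2  0.1 -0.9]
```

Emit:
servo_tool --moves '[[[-1,-2,4,20,0],[-1,0,0,20,0],[-1,0,0,10,0],[-1,0,0,0,0],[-1,0,0,0,0]]]'

```text
clock: 44.18
tool_pos: [0.4131, -0.3423, 0.0082]
tool_rot: [0.924, 0.382, 0.0, 0.001]
force: [0.0, 0.7, -0.8]
width: 0.0573
finger_force: 64.2
```

```bash
python3 go.py .4127 -.3418 .0156 -45
python3 - <<'E'
from h import *
s=snap("side"); save(s,"cu.png",(260,280,360,370),6)
E
```

```text
t 44.17 pos [ 0.4131 -0.3423  0.0467] yaw -45.1 turn -0.1 shift [ 0.1 -0.7 31.1] w 0.0573 F [ 0.   0.7 -0.8]
```

View pics/cu.png

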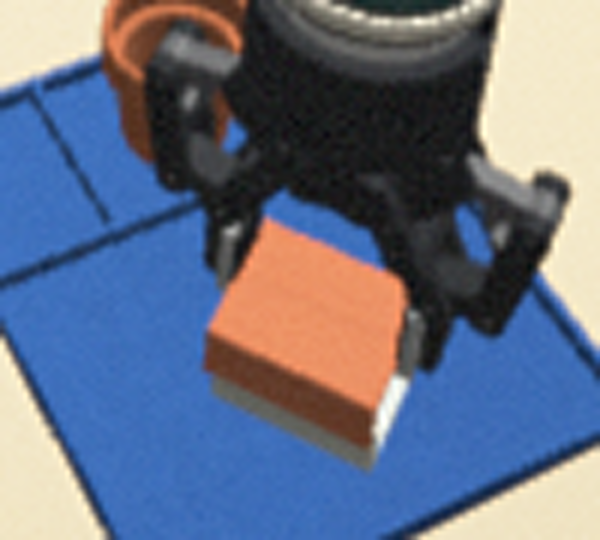

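Copper is held level over the zinc foot. Its front top edge runs crop px (208,335)–(372,413). I'll check the sideways offset numerically.

Run:
```python
from h import *
s=snap("side"); u=np.array([-1,-1])/2**.5; x=np.array([1,-1])/2**.5; zc=np.array([.418,-.3365])
for n,p,z in(("frontL",(208,333),.063),("frontR",(373,411),.063),("backL",(268,217),.063),("backR",(408,280),.063),("front bottomL",(205,368),.039),("front bottomR",(370,450),.039),("zinc bottomR",(372,470),.004),("zinc bottomL",(212,393),.004)):
    w=onz(s,260+p[0]/6,280+p[1]/6,z)[:2]-zc; print(n,"along u",round(w@u*1000,1),"along x",round(w@x*1000,1))
```

```text
frontL along u 40.1 along x -27.3
frontR along u 39.5 along x 30.9
backL along u -11.8 along x -27.5
backR along u -12.0 along x 24.1
front bottomL along u 37.7 along x -27.8
front bottomR along u 38.0 along x 32.1
zinc bottomR along u 23.2 along x 31.3
zinc bottomL along u 23.9 along x -28.7
```

The offset is about 14 mm and the ends are level. Lowering.

Emit:
servo_tool --moves '[[[-1,0,0,8,0],[-1,0,0,8,0],[-1,0,0,6,0],[-1,0,0,4,0],[-1,0,0,0,0]]]'

```text
clock: 44.9
tool_pos: [0.412, -0.3418, -0.0192]
tool_rot: [0.924, 0.381, -0.0, -0.001]
force: [0.1, -0.7, -0.9]
width: 0.0579
finger_force: 64.2
```

Emit:
servo_tool --moves '[[[-1,0,0,2,0],[-1,0,0,0,0]]]'

```text
clock: 45.15
tool_pos: [0.4123, -0.3421, -0.0206]
tool_rot: [0.924, 0.381, 0.0, 0.0]
force: [0.3, 0.3, -0.8]
width: 0.0575
finger_force: 64.2
```

Emit:
servo_tool --moves '[[[-1,0,0,2,0],[-1,0,0,0,0]]]'

```text
clock: 45.4
tool_pos: [0.4122, -0.3419, -0.0228]
tool_rot: [0.924, 0.381, 0.0, -0.0]
force: [0.1, -0.3, 0.3]
width: 0.0575
finger_force: 64.2
```

Emit:
servo_tool --moves '[[[-1,0,0,1.5,0],[-1,0,0,0,0]]]'

```text
clock: 45.65
tool_pos: [0.4123, -0.3421, -0.0229]
tool_rot: [0.924, 0.381, 0.0, 0.0]
force: [-2.6, 1.7, 6.0]
width: 0.0579
finger_force: 64.7
```

Contact came exactly at the expected height (15.6 mm). Releasing and retreating.

Emit:
servo_tool --moves '[[[1,0,0,0,0],[1,0,0,0,0],[1,0,0,0,0],[1,0,0,0,0]]]'

```text
clock: 46.15
tool_pos: [0.4123, -0.342, -0.0243]
tool_rot: [0.924, 0.381, 0.0, -0.0]
force: [0.1, -1.2, -0.2]
width: 0.0848
finger_force: 0.0
```

Emit:
servo_tool --moves '[[[1,0,0,-15,0],[1,0,0,-35,0],[1,0,0,-45,0],[1,0,0,-45,0],[1,0,0,-40,0]]]'

```text
clock: 46.78
tool_pos: [0.4126, -0.3423, 0.1592]
tool_rot: [0.924, 0.381, 0.001, 0.001]
force: [0.5, -0.3, 0.3]
width: 0.0854
finger_force: 0.0
```

Emit:
servo_tool --moves '[[[1,20,-40,0,0],[1,20,-45,0,0],[1,20,-45,0,0],[1,20,-45,0,0],[1,20,-45,0,0]]]'

```text
clock: 47.4
tool_pos: [0.3276, -0.1143, 0.1571]
tool_rot: [0.925, 0.381, 0.001, 0.001]
force: [0.4, 0.4, 1.2]
width: 0.0854
finger_force: 0.0
```

Run:
```python
from seg import *
s=snap("side"); t=snap("top"); print(manip.get_obs()["clock"],manip.get_obs()["tool_pos"])
def tl(p,c,yaw):
    d=np.array(p[:2])-c; a=np.radians(yaw); return np.round([d[0]*np.cos(a)+d[1]*np.sin(a),-d[0]*np.sin(a)+d[1]*np.cos(a)],4)
for nm,k,S,roi,z,c,yaw in(("clay","orange",t,(330,150,400,190),.058,(.41,-.2905),9.1),):
    e=cv2.fitEllipse(cv2.convexHull(blob(S,k,roi))); print(nm,e,tl(onz(S,*e[0],z),c,yaw))
A=cv2.resize(t["image"][150:230,175:275],None,fx=4,fy=4); B=cv2.resize(t["image"][150:230,335:435],None,fx=4,fy=4)
C=cv2.resize(s["image"][150:210,200:300],None,fx=4,fy=4); D=cv2.resize(s["image"][265:365,240:380],None,fx=2.85,fy=2.85)
im=np.zeros((600,800,3),np.uint8); im[:320,:400]=A; im[:320,400:]=B; im[320:560,:400]=C; D=D[:280,:399]; im[320:320+len(D),400:400+D.shape[1]]=D
cv2.imwrite("pics/fin.png",im[...,::-1])
```

```text
47.5 [ 0.32703075 -0.11259718  0.15723454]
clay ((369.0, 188.5), (10.37625503540039, 16.074825286865234), 90.0) [0.0177 0.0672]
```

View pics/fin.png

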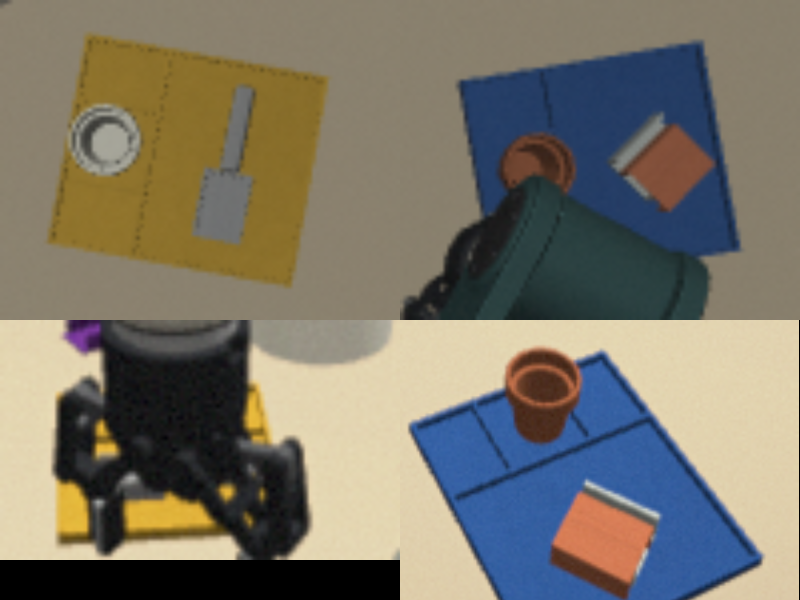

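The final view shows the white pot and scoop in the yellow tray, and the clay pot with the interlocked feet in the blue tray. I'll check the pot offsets numerically.

Run:
```python
from seg import *
s=snap("side"); t=snap("top")
def tl(p,c,yaw):
    d=np.array(p[:2])-c; a=np.radians(yaw); return np.round([d[0]*np.cos(a)+d[1]*np.sin(a),-d[0]*np.sin(a)+d[1]*np.cos(a)],4)
f=lambda x,y:(x/4-.4,y/4-.4)
u,v=f(538,170); print("clay top",tl(onz(t,335+u,150+v,.058),(.41,-.2905),9.1))
u,v=f(105,140); print("white top",tl(onz(t,175+u,150+v,.058),(.4168,.291),-10.4))
# side: clay rim ellipse & foot
print("clay side rim",tl(onz(s,240+(543-400)/2.85-.3,265+(378-320)/2.85-.3,.064),(.41,-.2905),9.1),"foot",tl(onz(s,240+(543-400)/2.85-.3,265+(432-320)/2.85-.3,.006),(.41,-.2905),9.1))
c=blob(t,"white",(185,165,225,200)); 
cu=blob(s,"orange",(285,310,340,365)); print("copper side",quad(cu).tolist())
Q=[(240+(x-400)/2.85,265+(y-320)/2.85) for x,y in((585,490),(659,523),(630,580),(553,545))]
W=np.array([onz(s,*q,.032)[:2] for q in Q]);print("copper web",W.round(4),W.mean(0).round(4))
g=blob(t,"green",(306,108,332,134)); print("green",cv2.fitEllipse(cv2.convexHull(g))[0])
```

```text
clay top [-0.0505 -0.2746]
white top [0.0021 0.0713]
clay side rim [0.0061 0.0677] foot [0.0054 0.0594]
copper side [[302, 326], [328, 337], [319, 361], [293, 349]]
copper web [[ 0.4102 -0.3087]
 [ 0.4523 -0.3492]
 [ 0.4133 -0.3843]
 [ 0.3707 -0.3447]] [ 0.4116 -0.3467]
green (317.9324035644531, 120.3714370727539)
```

```bash
python3 -c "
from station import manip
print(manip.close_job())"
```

```text
the job is handed in; nothing more can be done
None
```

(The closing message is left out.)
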